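# Swap the sweetener cartridge in the tray dispenser

## Robot

A 7-joint arm with a two-finger parallel gripper is mounted at the origin on the work surface. World frame = base frame: x ahead of the robot, y to its left, z up, the work surface at z = 0. Lengths are in mm, angles in degrees, forces in N, time in s.
With the tool pointing down it reaches from about 400 to 875 mm from the base axis. Payload 6.5 kg.
Tool frame: the origin (TCP) lies at the centre of the arm's flange, where the gripper is bolted on; the fingertips stand 166 mm ahead of it and the grasp point (between the pads) lies 147 mm ahead of it; z points along the fingers, y is the line along which they close (so a half turn about z gives the same grasp; the last joint's range is limited). The gripper opens to 88 mm and grips with 3 to 60 N. Pads are 18 mm wide; open, the fingers measure 123 mm over their backs; the gripper's body (75 mm by 187 mm) begins 45 mm behind the grasp point.
Start: joints at [-3.793, 30.733, -0.252, 88.115, 0.149, 61.152, -4.079], TCP at [649.992, 0.005, 404.716] pointing down, gripper open.
Joint ranges: [-154.64, 154.64], [-21.42, 123.67], [-72.66, 72.17], [13.99, 137.28], [-74.86, 254.86], [10.95, 109.41], [-158.01, 158.01]. Speed limits (degrees/s): [136.94, 136.94, 180, 180, 180, 180, 180].

## Interface

Orientations are given as [roll, pitch, yaw] about the fixed x, y, z axes, in that order (R = Rz(yaw) Ry(pitch) Rx(roll)).
In Python, from rig import readout, grab_frame, camera_params, ctrl, spot_in, silhouettes, pinpoint gives the robot as it stands. The module is installed in compiled form; this text tells all that it offers.
- The arm moves only by the shell command python3 -m creep 'ROWS' [OPENING] [FORCE]. ROWS is text: rows parted by semicolons, each of 4 numbers parted by spaces: the shift along the tool's x, y, z normalised to -1 to 1, where 1 is 60 cm, then the turn about the tool's z normalised to -1 to 1, where 1 is 0.15 rad. A call has 1 to 8 rows; each row shifts and turns the commanded pose from where the row before left it, along the tool's axes as they then stand; what a row does not reach is not made up. A row lasts 1/8 s, in which the tool goes at most 62.5 mm and 10.7 degrees, less where a joint would pass 70% of its speed; a pose out of reach is approached as far as the arm can. A call with a number of a shift or a turn outside -1 to 1 is refused whole. A call with a gripper value outside its range is refused whole. OPENING is the closure, from 0 (fully open) to 1 (shut), set as the call begins (- or left out, the last holds). The fingers move at their own pace and stop on an object; FORCE is the grip in N (left out, the last holds). Time passes only in rows, so rows that do not move let the fingers close. It gives the time, the measured TCP pose, the force, the opening and the grip force at its end, in the units of the state.
- readout.state(): the state, without advancing time (a new reading comes with each control period).
- grab_frame(name): name is "scene" or "side" or "wrist"; returns the picture (384x512x3 uint8, red, green, blue); there is no depth.
- camera_params(name): a dict with "fx", "fy", "cx", "cy" (pixels), "dist_coeffs" ([k1, k2, p1, p2, k3] as OpenCV has them; the pictures are not rectified), "eye" and "rotation" of the camera in the world. Camera axes: x right, y down, z forward; pixel columns grow to the right and rows downward; lengths in mm; the calibration is good to about 2 mm. A picture is of the moment at which its call begins: read the wrist's pose just before it. camera_params takes no time and is no camera call; for the wrist camera it gives the pose at the moment of the call.
- ctrl.job_done(): hands the job in; it is judged then, once.
Trained networks look in the newest picture that a camera, given by its name, has taken for a name from the list of things; names that differ only in an ending like _2 or _b are one class to them, and where a whole thing is asked for, a point or a joint stands for the part that bears it (a point fixed in the world has none). Each returns a list of dicts, best first, with "confidence" (0 to 1); they miss things now and then, are a little off and sometimes report something else, mostly with a low value. They report only what shows in the picture. A call takes as long as a camera call.
- spot_in(camera, label): "box" ([left, top, width, height] in pixels, round what is visible of it).
- silhouettes(camera, label): "mask" (384x512 bool, what is visible of it) and "box" ([left, top, width, height] in pixels, round what is visible of it).
- pinpoint(camera, label): "centre" ([column, row] in pixels: a listed point, or the origin of a listed thing).
The state is a dict: "clock": time; "joint_pos": joint angles; "joint_velocities": joint speeds; "tau": joint torques, N m; "tcp_pos": TCP position; "tcp_rot": TCP orientation; "force": force on the tool from outside, world axes, zero at the start; "wrist_torque": the same for the moment, N m; "finger_gap": opening from 0.0 (shut) to 1.0 (fully open); "finger_force": force on a finger pad.
Only numpy, scipy, OpenCV 4.12 (cv2) and the standard library are available. Lean on these libraries where they do the work, as an engineer would, in place of code of your own. Each camera call takes 0.05 s, during which the arm holds its last target. There are 200 camera calls.

## Task

Change the sweetener cartridge: pull the dispenser's tray right out to its stop, send the spent cartridge that lies in it down the steel chute so that it ends up in the mesh basket, then set the fresh cartridge from the shelf gently down in the tray's pocket, upright, and push the tray fully home without slamming it. Leave everything else on the shelf standing where it is.

Things in the scene. Friction and masses are not known exactly. Their poses are not given: they have to be found in the camera images.
- tray (a joint): How far the dispenser's steel tray is pulled out, in m: 0 fully home, 0.180 at its stop. It slides straight towards the cabinet's front (the cabinet's -x) with about 2 N of friction and stays where it is left.
- cabinet: Fixed steel cabinet, 120 wide, 220 deep, on the right; the tray opens to the left. Origin on the table below the middle of its front face; x points into it, y along its width, z up. Its yellow enamel top (130 wide, from 160 to 178 above the table) juts 45 out over the tray's handle, so a hand from straight above is blocked: come in tilted about 40 degrees, leaning back from the cabinet.
- tray_handle (a point): Grip point of the tray's chrome handle, moving with the tray; axes as the cabinet's. The handle is an upright fin at the middle of the tray's front: 14 thick (y), sticking out 55 from the front panel (this point 36 in front of it), from 28 to 72 above the table (this point 52). Pinch it across its thickness. The front panel is 98 wide, 12 thick, its top edge 70 above the table.
- tray_pocket (a point): Centre of the floor of the tray's pocket, moving with the tray, 30 above the table; axes as the cabinet's. Inside 120 long (x), 66 wide (y); side rails (12 thick) and rear wall 18 high above the floor; in front the tray's front panel, 40 high above the floor. Tray home: this point is 72 inside the cabinet's front face; at the stop: 108 in front of it.
- spent: The spent sweetener cartridge, starting in the tray's pocket, lengthwise: rigid ivory plastic box, 90 long (x), 44 wide (y), 60 tall, 80 to 170 g. The lowest 52 are the full 44 wide body; on it a dark lid, 8 high, 80 x 36. Origin at the centre of its underside, z up. Told from the fresh one only by where it lies.
- fresh: The fresh cartridge, standing upright on the table on the robot's side of the dispenser, sometimes beside the cabinet, sometimes further left beside where the tray comes out (the tin canister then stands in the other place); same shape, size and axes as the spent one, 185 to 340 g.
- chute: Fixed steel chute with a mesh basket at its foot, on the left. Origin on the table below chute_top; x points downhill, horizontally. The polished 35 degree slide runs from x = -60 to 170, 140 wide, side walls 28 high; a cartridge let go on it slides down. Basket: square, 240 x 240, middle at x = 270, y = 0, floor 8 above the table, walls 114 high, low on the chute's side.
- chute_top (a point): Point on the sliding surface where a cartridge is best laid down (lengthwise downhill), on its centre line, 154 above the table; axes as the chute's.
- napkin_dispenser: Bystander: chrome napkin dispenser, upright block 100 x 120 x 160 (mm). Origin at the centre of its underside.
- pourer_a: Bystander: clear glass sugar pourer with chrome top, round, 70 across and 150 tall (mm). Origin at the centre of its underside.
- pourer_b: Bystander: a second, identical glass sugar pourer (mm). Origin at the centre of its underside.
- menu_holder: Bystander: pink melamine menu holder with a stiff card standing in it, base 70 x 120, 160 tall (mm). Origin at the centre of its underside.
- coin_tray: Bystander: flat tin coin tray, open, 90 x 150 and 22 tall (mm). Origin at the centre of its underside.
- canister: Bystander: plain steel tin, 76 across and 85 tall (mm). Origin at the centre of its underside.

How it is judged:
By the outcome, as a careful person would: the job done as asked, in the order asked, and still so for the second after the job is handed in, with the robot touching nothing.
It also fails if it takes over 72 s, if anything falls off the work surface, if the arm or the gripper's body presses on something with over 40 N, if the wrist force passes 120 N, or if a joint passes its speed limit or range.

## Working session

There is one attempt and no reset: what is moved stays moved. The work goes in short steps, Python scripts to look and compute and a shell command to move; the robot and the scene stay as the last step left them, time stands still between calls to the robot, and variables do not carry over. Pictures are saved under pics/ and viewed, at most 10 in all, crops included, and the job is handed in when it is done.

```bash
mkdir -p pics; cat > h.py <<'E'
import numpy as np, cv2
from scipy.spatial.transform import Rotation as Ro
from rig import readout, grab_frame, camera_params, ctrl, spot_in, silhouettes, pinpoint
def ray(cam,px,P=None):
    P=P or camera_params(cam)
    K=np.array([[P['fx'],0,P['cx']],[0,P['fy'],P['cy']],[0,0,1]])
    n=cv2.undistortPoints(np.array([[px]],float),K,np.array(P['dist_coeffs'],float))[0,0]
    d=np.array(P['rotation']).reshape(3,3)@np.array([n[0],n[1],1.])
    return np.array(P['eye'],float),d/np.linalg.norm(d)
def atz(cam,px,z,P=None):
    e,d=ray(cam,px,P); return e+d*(z-e[2])/d[2]
def tri(a,b):
    (e1,d1),(e2,d2)=a,b
    A=np.stack([d1,-d2],1); t=np.linalg.lstsq(A,e2-e1,rcond=None)[0]
    p,q=e1+t[0]*d1,e2+t[1]*d2
    return (p+q)/2,np.linalg.norm(p-q)
E
python3 - <<'E'
from h import *
s=readout.state(); print({k:np.round(v,3).tolist() for k,v in s.items()})
for c in ('scene','side'):
    im=grab_frame(c); cv2.imwrite(f'pics/{c}0.png',im[:,:,::-1]); P=camera_params(c); print(c,np.round(P['eye']),np.round(np.array(P['rotation']).reshape(3,3)[:,2],2))
Z={'cabinet':0,'tray_handle':52,'tray_pocket':30,'spent':30,'fresh':0,'chute':0,'chute_top':154,'napkin_dispenser':0,'pourer_a':0,'menu_holder':0,'coin_tray':0,'canister':0}
for l in Z:
    for c in ('scene','side'):
        for r in pinpoint(c,l)[:3]:
            print(l,c,round(r['confidence'],2),np.round(r['centre']),np.round(atz(c,r['centre'],Z[l])))
E
```

```text
{'clock': 0.0, 'joint_pos': [-3.794, 30.776, -0.255, 88.169, 0.149, 61.152, -4.081], 'joint_velocities': [-0.079, 0.05, 0.013, -0.158, -0.1, 0.041, 0.01], 'tau': [-0.0, -57.098, 0.99, -25.16, -0.056, 0.018, 0.0], 'tcp_pos': [649.681, 0.017, 403.87], 'tcp_rot': [-179.904, 0.007, 90.004], 'force': [0.09, 0.087, 0.03], 'wrist_torque': [-0.053, -0.042, 0.028], 'finger_force': 0.0, 'finger_gap': 0.998}Traceback (most recent call last):
  File "<stdin>", line 4, in <module>
ValueError: cannot reshape array of size 3 into shape (3,3)
```

View pics/scene0.png

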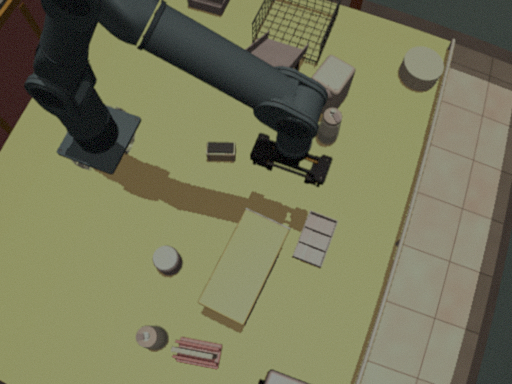

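```bash
sed -i "s/np.array(P\['rotation'\]).reshape(3,3)@/Ro.from_euler('xyz',P['rotation'],degrees=True).as_matrix()@/" h.py
python3 - <<'E'
from h import *
im=grab_frame('side'); cv2.imwrite('pics/side0.png',im[:,:,::-1])
for c in('scene','side','wrist'):
    P=camera_params(c);print(c,np.round(P['eye']),np.round(P['rotation'],1),P['fx'])
grab_frame('scene')
Z={'cabinet':0,'tray_handle':52,'tray_pocket':30,'spent':30,'fresh':0,'chute':0,'chute_top':154,'napkin_dispenser':0,'pourer_a':0,'menu_holder':0,'coin_tray':0,'canister':0}
for l in Z:
    for c in ('scene','side'):
        for r in pinpoint(c,l)[:3]:
            print(l,c,round(r['confidence'],2),np.round(r['centre']),np.round(atz(c,r['centre'],Z[l])))
E
```

```text
scene [ 737. -439. 1324.] [-161.1    0.3   21. ] 454.3397608516312
side [ 362. -439. 1411.] [-161.     0.3  -31. ] 475.71370787284366
wrist [650.  64. 386.] [ 1.653e+02  1.000e-01 -0.000e+00] 277.73345162465625
cabinet scene 0.61 [259. 250.] [ 633. -163.    0.]
cabinet scene 0.44 [221. 157.] [410.  76.  -0.]
cabinet side 0.78 [282. 219.] [ 627. -155.    0.]
fresh scene 0.84 [221. 157.] [411.  76.   0.]
fresh side 0.68 [184. 189.] [417.  87.   0.]
fresh side 0.29 [306. 175.] [771. -72.   0.]
chute scene 0.32 [273.  61.] [438. 480.   0.]
chute_top scene 0.9 [271.  62.] [468. 369. 154.]
chute_top side 0.61 [146.  91.] [457. 371. 154.]
chute_top side 0.18 [235. 104.] [669. 188. 154.]
napkin_dispenser scene 0.68 [326. 101.] [662. 392.   0.]
pourer_a scene 0.91 [157. 336.] [ 452. -505.    0.]
pourer_a scene 0.57 [324. 137.] [697. 259.   0.]
pourer_a scene 0.16 [173. 265.] [ 410. -297.    0.]
pourer_a side 0.62 [297. 348.] [ 462. -505.    0.]
pourer_a side 0.36 [232. 104.] [696. 268.   0.]
menu_holder scene 0.88 [197. 353.] [ 576. -504.    0.]
menu_holder side 0.8 [330. 324.] [ 579. -497.    0.]
coin_tray scene 0.6 [314. 237.] [771. -68.   0.]
coin_tray side 0.94 [306. 175.] [769. -71.   0.]
canister scene 0.61 [174. 261.] [ 408. -287.   -0.]
canister side 0.6 [239. 298.] [ 393. -293.    0.]
```

View pics/side0.png

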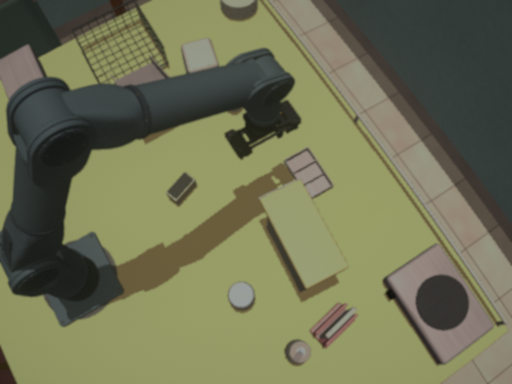

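The scene picture shows the cabinet's yellow top (front edge about px (248,211)–(289,226)), the fresh cartridge at (221,150), and the canister at (167,260). In both views the chute and basket are at the top, near scene (275,55) and (295,25). The moves have no tilt axis, so I'll test what the arm does at the edge of its reach, in free space.

```bash
python3 -m creep '0 0 -0.1 0;0 0 -0.1 0;0 0 -0.1 0;0 0 -0.1 0;0 0 -0.1 0;0 0 -0.1 0;0 0 -0.1 0;0 0 -0.1 0'; python3 -c "
from h import *
s=readout.state();print(s['joint_pos'])"; python3 -m creep '0 0 -0.1 0;0 0 -0.1 0;0 0 -0.1 0;0 0 -0.1 0'; python3 -c "
from h import *
s=readout.state();print(s['joint_pos'],s['tcp_rot'])"; python3 -m creep '0 0 0 0;0 0 0 0'
```

```text
clock: 2.35
tcp_pos: [615.0, -0.2, 833.4]
tcp_rot: [175.7, 0.1, 89.9]
force: [0.3, -0.2, 0.4]
finger_gap: 0.998
finger_force: 0.0
[-1.33672581e+01  2.27341559e+01  1.77931040e+01  4.44328818e+01
 -7.33769065e+00  1.09338873e+02  8.97968629e-02]
clock: 2.85
tcp_pos: [517.7, -0.3, 932.6]
tcp_rot: [165.9, -0.1, 90.0]
force: [0.3, 0.8, -0.8]
finger_gap: 1.002
finger_force: 0.0
[-22.39087141  12.12278618  26.08599431  45.41067572  -6.34390203
 109.35821619  -0.30991072] [ 1.65851155e+02 -6.35866270e-02  9.00232858e+01]
clock: 3.1
tcp_pos: [519.7, 0.2, 930.3]
tcp_rot: [166.1, -0.0, 90.0]
force: [0.5, 0.1, -0.4]
finger_gap: 1.004
finger_force: 0.0
```

Pushing against the reach limit tilts the hand outward, and the tilt stays. That gives me a way to tilt on purpose. Next I'll measure the frames.

```bash
cat > meas.py <<'E'
from h import *
def top(c,l,z,n=0):
    r=silhouettes(c,l)
    if not r: print(c,l,'none');return
    m=r[n]['mask'].astype(np.uint8)
    k=max(cv2.findContours(m,0,cv2.CHAIN_APPROX_NONE)[0],key=cv2.contourArea)[:,0]
    w=np.array([atz(c,p,z)[:2] for p in k],np.float32)
    return w,round(r[n]['confidence'],2),r[n]['box']
if __name__=='__main__':
    for c in('scene','side'):
        im=grab_frame(c); cv2.imwrite(f'pics/{c}1.png',im[:,:,::-1])
        for l,z in(('cabinet',178),('fresh',60),('chute',154),('spent',90)):
            t=top(c,l,z)
            if t: print(c,l,cv2.minAreaRect(t[0]),t[1:])
        for l,z in(('cabinet',0),('fresh',0),('chute',0),('chute_top',154),('tray_handle',52)):
            for r in pinpoint(c,l)[:2]: print(l,c,round(r['confidence'],2),np.round(r['centre']),np.round(atz(c,r['centre'],z)))
    a,b=[cv2.imread(f'pics/{c}1.png') for c in('scene','side')]
    cv2.imwrite('pics/both1.png',cv2.resize(np.hstack([a,b]),(800,300)))
E
python3 meas.py
```

```text
scene cabinet ((626.9940795898438, -249.80007934570312), (278.7631530761719, 137.29039001464844), 84.8204116821289) (0.63, [197.8, 210.7, 92.3, 112.4])
scene fresh ((416.6840515136719, 69.88084411621094), (89.60569763183594, 60.75033187866211), 20.757585525512695) (0.83, [205.8, 143.8, 31.9, 17.1])
scene chute ((477.6152038574219, 369.85546875), (256.76324462890625, 206.65597534179688), 74.21601104736328) (0.62, [239.8, 1.8, 96.8, 101.0])
scene spent none
cabinet scene 0.78 [258. 250.] [ 628. -165.    0.]
fresh scene 0.64 [222. 155.] [412.  82.   0.]
fresh scene 0.53 [271.  84.] [465. 388.   0.]
chute scene 0.94 [269.  88.] [463. 372.   0.]
chute_top scene 0.76 [270.  59.] [462. 377. 154.]
side cabinet ((613.7719116210938, -249.13528442382812), (278.2330322265625, 151.52688598632812), 85.30120086669922) (0.72, [260.7, 177.1, 87.1, 116.2])
side fresh ((407.7251892089844, 70.57417297363281), (99.72920227050781, 61.36054229736328), 21.066120147705078) (0.95, [166.8, 167.9, 29.4, 40.3])
side chute ((465.7088928222656, 355.10821533203125), (211.80979919433594, 227.58139038085938), 9.6422700881958) (0.81, [70.6, 0.0, 111.0, 131.0])
side spent ((469.74688720703125, 400.3651428222656), (165.83139038085938, 232.17401123046875), 2.6852824687957764) (0.28, [113.6, 0.8, 65.0, 129.1])
cabinet side 0.89 [284. 217.] [ 635. -151.    0.]
fresh side 0.83 [183. 191.] [411.  82.   0.]
chute side 0.56 [154. 113.] [456. 375.   0.]
chute_top side 0.67 [147.  90.] [463. 371. 154.]
chute_top side 0.53 [333. 326.] [ 559. -499.  154.]
```

View pics/scene1.png

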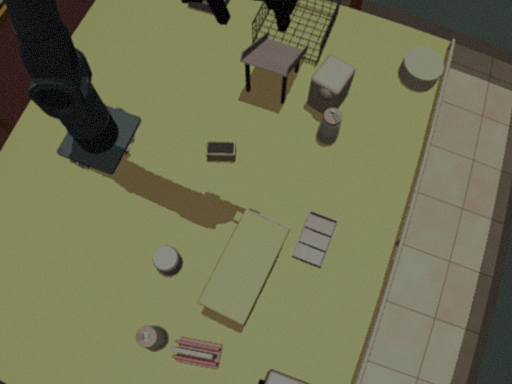

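The scene picture shows the cabinet top with corners near (246,210), (289,228), (244,323) and (200,303), and the handle tip peeking out at (239,216). The fresh cartridge is at (221,150) and the chute plate is at about (273,55). I'll fit models to the silhouettes.

```bash
cat > fit.py <<'E'
from h import *
from scipy.optimize import minimize
B=lambda a,b,c:np.array([[x,y,z] for x in a for y in b for z in c],float)
s=np.tan(np.radians(35))
M={'cabinet':[B((-45,220),(-65,65),(160,178)),B((0,220),(-60,60),(0,178))],
 'fresh':[B((-45,45),(-22,22),(0,52)),B((-40,40),(-18,18),(52,60))],
 'chute':[np.array([[x,y,154-s*x+h] for x in(-60,170) for y in(-72,72) for h in(-4,28)]),
          B((150,390),(-120,120),(8,20)),]}
def proj(P,p):
    K=np.array([[P['fx'],0,P['cx']],[0,P['fy'],P['cy']],[0,0,1]]);R=Ro.from_euler('xyz',P['rotation'],degrees=True).as_matrix()
    return cv2.projectPoints(p,cv2.Rodrigues(R.T)[0],-R.T@np.array(P['eye'],float),K,np.array(P['dist_coeffs'],float))[0][:,0]
def render(P,v,parts,z0=0,S=4):
    im=np.zeros((384*S,512*S),np.uint8);c,n=np.cos(v[2]),np.sin(v[2])
    for q in parts:
        w=np.stack([v[0]+c*q[:,0]-n*q[:,1],v[1]+n*q[:,0]+c*q[:,1],q[:,2]+z0],1)
        cv2.fillConvexPoly(im,cv2.convexHull((proj(P,w)*S+S/2).round().astype(np.int32)),1)
    return cv2.resize(im.astype(np.float32),(512,384),interpolation=cv2.INTER_AREA)
def fit(l,v0,parts=None,cams=('scene','side'),z0=0,masks=None):
    parts=parts or M[l]; D=[]
    for c in cams:
        r=masks[c] if masks else silhouettes(c,l)
        if masks: D.append((camera_params(c),r.astype(np.float32)));continue
        P=camera_params(c)
        if r:
            best=max(r,key=lambda k:(k['mask']*render(P,v0,parts,z0)).sum()); D.append((P,best['mask'].astype(np.float32)))
    def cost(u):
        v=[u[0],u[1],u[2]/60]; return sum(1-np.minimum(a,m).sum()/np.maximum(a,m).sum() for P,m in D for a in[render(P,v,parts,z0)])/len(D)
    o=minimize(cost,[v0[0],v0[1],v0[2]*60],method='Nelder-Mead',options=dict(initial_simplex=np.array([v0[0],v0[1],v0[2]*60])+np.array([[0,0,0],[12,0,0],[0,12,0],[0,0,8]]),maxiter=120))
    v=o.x; return np.round([v[0],v[1],np.degrees(v[2]/60)],1),round(o.fun,3)
E
python3 - <<'E'
from fit import *
for c in('scene','side'): grab_frame(c)
r=np.radians
for cams in(('scene',),('side',),('scene','side')):
    print('cab',fit('cabinet',[630,-158,r(-95)],cams=cams))
    print('fresh',fit('fresh',[412,80,r(20)],cams=cams))
    print('chute',fit('chute',[463,372,r(90)],cams=cams))
E
```

```text
cab (array([ 631.7, -159. ,  -94.5]), np.float64(0.044))
fresh (array([409.2,  83.8,  22.4]), np.float64(0.072))
chute (array([464.2, 368. ,  89.7]), np.float64(0.635))
cab (array([ 632. , -156.7,  -95.2]), np.float64(0.028))
fresh (array([408. ,  83.5,  18.5]), np.float64(0.047))
chute (array([459.1, 284.7,  90.3]), np.float64(0.655))
cab (array([ 631.9, -157.3,  -95. ]), np.float64(0.037))
fresh (array([408.5,  83.9,  20.5]), np.float64(0.068))
chute (array([462.4, 365.6,  89.3]), np.float64(0.657))
```

```bash
python3 - <<'E'
from h import *
a=cv2.imread('pics/scene1.png')[0:110,210:360]; cv2.imwrite('pics/chute_c.png',cv2.resize(a,None,fx=5,fy=5,interpolation=cv2.INTER_CUBIC))
E
```

```text
(no output)
```

View pics/chute_c.png

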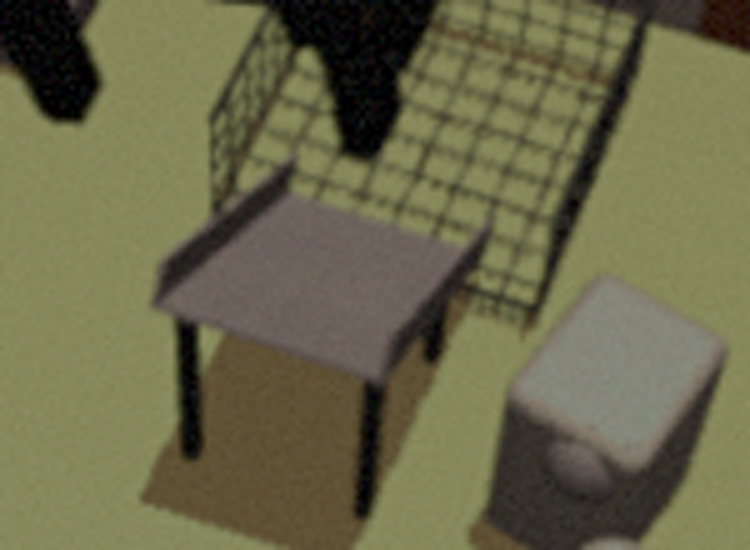

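```bash
python3 - <<'E'
from h import *
for p,z in(((241,60.6),196),((287,76),196),((268,39),35),((304,50),35)): print(np.round(atz('scene',p,z)))
E
```

```text
[393. 311. 196.]
[539. 309. 196.]
[397. 538.  35.]
[530. 538.  35.]
```

```bash
cat > plan.py <<'E'
import sys
from h import *
# plan.py x y z [x y z ...]: tool-frame shifts/600 for each leg, and rows needed
def legs(pts,rotvec=None):
    s=readout.state(); p=np.array(s['tcp_pos']); R=Ro.from_euler('xyz',s['tcp_rot'],degrees=True).as_matrix()
    print('at',np.round(p),np.round(s['tcp_rot'],1),'z',np.round(R[:,2],3),'y',np.round(R[:,1],3),'j',np.round(s['joint_pos']),'F',np.round(s['force'],1),'t',round(s['clock'],2),'gap',round(s['finger_gap'],3))
    for q in pts:
        d=R.T@(np.array(q)-p)/600; n=max(1,int(np.ceil(np.linalg.norm(d)/.102))); print(q,n,'rows of',np.round(d/n,4),'total',np.round(d,4)); p=np.array(q)
if __name__=='__main__':
    a=np.array(sys.argv[1:],float).reshape(-1,3); legs(a)
E
python3 plan.py 400 -350 700 -150 -520 700
```

```text
at [519.  -0. 932.] [166.  -0.  90.] z [ 0.243  0.001 -0.97 ] y [0.97  0.    0.243] j [-22.  12.  26.  45.  -6. 109.  -0.] F [-0.1 -0.1  0.6] t 4.8 gap 1.002
[ 400. -350.  700.] 8 rows of [-0.0729 -0.0357  0.0408] total [-0.5833 -0.2856  0.3261]
[-150. -520.  700.] 10 rows of [-0.0283 -0.0889 -0.0223] total [-0.2832 -0.8893 -0.2227]
```

```bash
python3 -m creep '-0.073 -0.036 0.041 0;-0.073 -0.036 0.041 0;-0.073 -0.036 0.041 0;-0.073 -0.036 0.041 0;-0.073 -0.036 0.041 0;-0.073 -0.036 0.041 0;-0.073 -0.036 0.041 0;-0.073 -0.036 0.041 0' | head -3
python3 -m creep '-0.028 -0.089 -0.022 0;-0.028 -0.089 -0.022 0;-0.028 -0.089 -0.022 0;-0.028 -0.089 -0.022 0;-0.028 -0.089 -0.022 0;-0.028 -0.089 -0.022 0;-0.028 -0.089 -0.022 0;-0.028 -0.089 -0.022 0' | head -3
python3 plan.py -150 -520 700
```

```text
clock: 5.8
tcp_pos: [398.0, -351.6, 697.8]
tcp_rot: [165.9, -0.0, 90.0]
clock: 6.8
tcp_pos: [-35.7, -482.7, 698.6]
tcp_rot: [165.9, 0.1, 90.1]
at [ -36. -483.  699.] [1.659e+02 1.000e-01 9.010e+01] z [ 0.244 -0.001 -0.97 ] y [0.97  0.002 0.244] j [ 31.   7.  71.  87. -20.  93. 102.] F [1.  0.4 0.2] t 6.8 gap 0.999
[-150. -520.  700.] 2 rows of [-0.0309 -0.0922 -0.0244] total [-0.0618 -0.1844 -0.0488]
```

```bash
python3 -m creep '-0.031 -0.092 -0.024 0;0 0.024 -0.097 0;0 0.024 -0.097 0;0 0.024 -0.097 0' | head -3
python3 plan.py -150 -520 900; python3 -m creep '0 0.024 -0.097 0;0 0.024 -0.097 0' | head -3
python3 plan.py -150 -620 900
```

```text
clock: 7.3
tcp_pos: [-84.3, -518.7, 769.8]
tcp_rot: [166.4, -2.8, 90.4]
at [ -84. -519.  770.] [166.4  -2.8  90.4] z [ 0.235  0.05  -0.971] y [ 0.972 -0.004  0.235] j [ 69.  13.  39.  69. -21. 107. 103.] F [ 0.1 -0.4 -1.6] t 7.3 gap 0.996
[-150. -520.  900.] 3 rows of [ 0.0031 -0.0185 -0.0789] total [ 0.0093 -0.0554 -0.2366]
clock: 7.55
tcp_pos: [-75.6, -534.2, 767.0]
tcp_rot: [167.2, -5.3, 91.0]
at [ -76. -534.  767.] [167.2  -5.3  91. ] z [ 0.22   0.094 -0.971] y [ 0.975 -0.003  0.221] j [ 92.  14.   7.  65. -14. 108.  96.] F [ 0.2 -1.1 -1. ] t 7.55 gap 1.006
[-150. -620.  900.] 3 rows of [-0.0399 -0.0238 -0.0854] total [-0.1196 -0.0715 -0.2561]
```

```bash
python3 -m creep '0 0.022 -0.097 0;0 0.022 -0.097 0;0 0.022 -0.097 0;0 0.022 -0.097 0' | head -3
python3 plan.py -150 -520 900; python3 -m creep '0 0.024 -0.097 0;0 0.024 -0.097 0;0 0.022 -0.097 0;0 0.022 -0.097 0' | head -3
python3 plan.py -150 -620 900
```

```text
clock: 8.05
tcp_pos: [-53.3, -508.7, 844.2]
tcp_rot: [166.8, 1.5, 89.5]
at [ -53. -509.  844.] [166.8   1.5  89.5] z [ 0.228 -0.027 -0.973] y [ 0.974 -0.002  0.228] j [120.  13. -35.  57.  -6. 109.  83.] F [-0.5 -0.5 -0.3] t 8.05 gap 0.999
[-150. -520.  900.] 2 rows of [-0.0113 -0.0678 -0.0634] total [-0.0225 -0.1356 -0.1268]
clock: 8.55
tcp_pos: [-28.6, -444.0, 935.0]
tcp_rot: [164.7, 11.5, 87.0]
at [ -29. -444.  935.] [164.7  11.5  87. ] z [ 0.253 -0.206 -0.945] y [0.966 0.002 0.258] j [138.   9. -58.  52.  -5. 109.  78.] F [-0.3  0.4 -0.4] t 8.55 gap 1.001
[-150. -620.  900.] 4 rows of [-0.0714 -0.0528  0.016 ] total [-0.2858 -0.2111  0.0642]
```

```bash
python3 plan.py -250 -420 935 | tail -1; python3 -m creep '0.008 -0.09 -0.02 0;0.008 -0.09 -0.02 0;0.008 -0.09 -0.02 0;0.008 -0.09 -0.02 0' | head -3
python3 plan.py -250 -420 1100
```

```text
[-250. -420.  935.] 4 rows of [ 0.0051 -0.0891 -0.0254] total [ 0.0203 -0.3563 -0.1017]
clock: 9.05
tcp_pos: [-242.3, -412.3, 892.8]
tcp_rot: [164.8, 13.2, 86.5]
at [-242. -412.  893.] [164.8  13.2  86.5] z [ 0.248 -0.236 -0.94 ] y [0.967 0.002 0.255] j [155.  11. -45.  54. -11. 109. 105.] F [-0.1 -0.5 -0.3] t 9.05 gap 1.002
[-250. -420. 1100.] 4 rows of [-0.0231  0.0189 -0.0811] total [-0.0923  0.0756 -0.3246]
```

```bash
python3 -m creep '-0.023 0.024 -0.095 0;-0.023 0.024 -0.095 0;-0.023 0.024 -0.095 0;-0.023 0.024 -0.095 0' | head -3
python3 plan.py -250 -420 1100
```

```text
clock: 9.55
tcp_pos: [-194.6, -387.7, 984.3]
tcp_rot: [165.8, 23.4, 83.7]
at [-195. -388.  984.] [165.8  23.4  83.7] z [ 0.201 -0.41  -0.89 ] y [ 0.974 -0.009  0.225] j [155.   8. -47.  45. -14. 109.  99.] F [ 0.7 -0.   0.4] t 9.55 gap 1.0
[-250. -420. 1100.] 3 rows of [-0.045  -0.0154 -0.056 ] total [-0.135  -0.0462 -0.1681]
```

```bash
python3 plan.py -315 -370 1130 | tail -1; python3 -m creep '-0.045 -0.045 -0.077 0;-0.045 -0.045 -0.077 0;-0.045 -0.045 -0.077 0;-0.045 -0.045 -0.077 0' | head -3
python3 plan.py -250 -420 1100
```

```text
[-315. -370. 1130.] 4 rows of [-0.0224 -0.0353 -0.0671] total [-0.0897 -0.1413 -0.2685]
clock: 10.05
tcp_pos: [-298.0, -375.4, 1022.6]
tcp_rot: [166.4, 33.0, 81.0]
at [-298. -375. 1023.] [166.4  33.   81. ] z [ 0.15  -0.559 -0.816] y [ 0.98  -0.025  0.197] j [155.  16. -44.  31. -11. 109. 103.] F [-0. -0.  0.] t 10.05 gap 1.001
[-250. -420. 1100.] 2 rows of [-0.0607  0.0528 -0.0259] total [-0.1214  0.1057 -0.0517]
```

```bash
python3 plan.py -430 -220 980 -520 -180 1130| tail -2; python3 -m creep '0.085 -0.052 -0.02 0;0.085 -0.052 -0.02 0;0.085 -0.052 -0.02 0;0.085 -0.052 -0.02 0' | head -3
python3 plan.py -520 -180 1130
```

```text
[-430. -220.  980.] 4 rows of [ 0.0561 -0.059  -0.03  ] total [ 0.2245 -0.2362 -0.1199]
[-520. -180. 1130.] 3 rows of [-0.0335 -0.0331 -0.0879] total [-0.1004 -0.0994 -0.2636]
clock: 10.55
tcp_pos: [-384.1, -207.7, 932.5]
tcp_rot: [167.6, 32.1, 81.9]
at [-384. -208.  933.] [167.6  32.1  81.9] z [ 0.14  -0.544 -0.827] y [ 0.983 -0.024  0.182] j [155.   3.   3.  58. -36. 109. 138.] F [-0.6 -1.  -0.4] t 10.55 gap 1.003
[-520. -180. 1130.] 4 rows of [-0.0408 -0.0409 -0.0823] total [-0.1632 -0.1638 -0.3291]
```

```bash
python3 -m creep '-0.038 -0.038 -0.085 0;-0.038 -0.038 -0.085 0;-0.038 -0.038 -0.085 0' | head -3
python3 plan.py -520 -180 1130;  python3 -m creep '-0.038 -0.038 -0.085 0;-0.038 -0.038 -0.085 0;-0.038 -0.038 -0.085 0' | head -3
python3 plan.py -520 -180 1130
```

```text
clock: 10.92
tcp_pos: [-425.1, -210.5, 984.7]
tcp_rot: [172.6, 37.5, 80.8]
at [-425. -210.  985.] [172.6  37.5  80.8] z [ 0.031 -0.616 -0.787] y [ 0.991 -0.081  0.102] j [155.   9.   7.  44. -40. 109. 135.] F [ 0.4 -0.3 -0.2] t 10.93 gap 1.004
[-520. -180. 1130.] 3 rows of [-0.0425 -0.0454 -0.0756] total [-0.1275 -0.1363 -0.2268]
clock: 11.3
tcp_pos: [-442.2, -189.4, 1031.0]
tcp_rot: [178.0, 43.3, 80.2]
at [-442. -189. 1031.] [178.   43.3  80.2] z [-0.082 -0.681 -0.728] y [ 0.989 -0.146  0.026] j [155.  13.  16.  34. -48. 109. 134.] F [-0.8  0.7  0.6] t 11.3 gap 1.0
[-520. -180. 1130.] 3 rows of [-0.0393 -0.0421 -0.0401] total [-0.1179 -0.1262 -0.1202]
```

```bash
python3 plan.py -442 -189 830 -250 -450 750 150 -550 700 480 -330 600 640 60 420
```

```text
at [-442. -189. 1031.] [178.   43.3  80.2] z [-0.082 -0.681 -0.728] y [ 0.989 -0.146  0.026] j [155.  13.  16.  34. -48. 109. 134.] F [-0.8  0.7  0.6] t 11.3 gap 1.0
[-442. -189.  830.] 4 rows of [ 0.0575 -0.0021  0.0608] total [ 0.2301 -0.0084  0.2433]
[-250. -450.  750.] 6 rows of [-0.0302  0.0628  0.0612] total [-0.1811  0.3766  0.3671]
[ 150. -550.  700.] 7 rows of [0.0029 0.0974 0.0171] total [0.0202 0.6815 0.1197]
[ 480. -330.  600.] 7 rows of [ 0.0637  0.0694 -0.0247] total [ 0.4456  0.486  -0.1732]
[640.  60. 420.] 8 rows of [ 0.0881  0.0201 -0.0307] total [ 0.7051  0.1609 -0.246 ]
```

```bash
python3 -m creep '0.058 -0.002 0.061 -0.256;0.058 -0.002 0.061 0;0.058 -0.002 0.061 0;0.058 -0.002 0.061 0' | head -3
python3 -m creep '-0.03 0.063 0.061 0;-0.03 0.063 0.061 0;-0.03 0.063 0.061 0;-0.03 0.063 0.061 0;-0.03 0.063 0.061 0;-0.03 0.063 0.061 0' | head -3
python3 plan.py 150 -550 700 480 -330 600 640 60 420
```

```text
clock: 11.8
tcp_pos: [-444.6, -187.9, 827.1]
tcp_rot: [-180.0, 43.3, 83.2]
clock: 12.55
tcp_pos: [-245.6, -443.2, 742.5]
tcp_rot: [-180.0, 43.3, 83.2]
at [-246. -443.  742.] [-180.    43.3   83.2] z [-0.081 -0.681 -0.728] y [ 0.993 -0.118 -0.   ] j [132.  -4. -13.  93. -21.  52. 120.] F [-0.9 -0.6  1.2] t 12.55 gap 0.999
[ 150. -550.  700.] 7 rows of [-0.0034  0.0965  0.017 ] total [-0.0235  0.6757  0.1193]
[ 480. -330.  600.] 7 rows of [ 0.0609  0.0718 -0.0247] total [ 0.4265  0.5029 -0.1729]
[640.  60. 420.] 8 rows of [ 0.0873  0.0235 -0.0307] total [ 0.6984  0.1881 -0.2458]
```

```bash
python3 -m creep '-0.003 0.097 0.017 0;-0.003 0.097 0.017 0;-0.003 0.097 0.017 0;-0.003 0.097 0.017 0;-0.003 0.097 0.017 0;-0.003 0.097 0.017 0;-0.003 0.097 0.017 0' | head -3
python3 -m creep '0.061 0.072 -0.025 0;0.061 0.072 -0.025 0;0.061 0.072 -0.025 0;0.061 0.072 -0.025 0;0.061 0.072 -0.025 0;0.061 0.072 -0.025 0;0.061 0.072 -0.025 0' | head -3
python3 plan.py 640 60 420
```

```text
clock: 13.42
tcp_pos: [152.0, -548.2, 699.8]
tcp_rot: [180.0, 43.4, 83.1]
clock: 14.3
tcp_pos: [482.8, -326.3, 600.0]
tcp_rot: [180.0, 43.3, 83.2]
at [ 483. -326.  600.] [180.   43.3  83.2] z [-0.081 -0.681 -0.728] y [ 0.993 -0.119  0.   ] j [ 65.  23. -61.  91.  63.  85. -12.] F [ 0.9 -0.2 -0.3] t 14.3 gap 1.001
[640.  60. 420.] 8 rows of [ 0.0867  0.0229 -0.0302] total [ 0.6937  0.1834 -0.2413]
```

```bash
python3 -m creep '0.087 0.023 -0.03 0;0.087 0.023 -0.03 0;0.087 0.023 -0.03 0;0.087 0.023 -0.03 0;0.087 0.023 -0.03 0;0.087 0.023 -0.03 0;0.087 0.023 -0.03 0;0.087 0.023 -0.03 0' | head -3
python3 plan.py 655 46 226 647.6 -15.5 161; python3 - <<'E'
from h import *
for c in('scene','side','wrist'):
    im=grab_frame(c); cv2.imwrite(f'pics/{c}2.png',im[:,:,::-1])
    for l,z in(('tray_handle',52),):
        for r in pinpoint(c,l)[:2]: print(l,c,round(r['confidence'],2),np.round(r['centre']),np.round(atz(c,r['centre'],z)))
E
```

```text
clock: 15.3
tcp_pos: [639.5, 61.2, 418.1]
tcp_rot: [-180.0, 43.3, 83.2]
at [639.  61. 418.] [-180.    43.3   83.2] z [-0.081 -0.681 -0.728] y [ 0.993 -0.119 -0.   ] j [ 14.  47. -55.  83.  65. 106. -53.] F [ 0.5 -0.9  0.3] t 15.3 gap 0.999
[655.  46. 226.] 4 rows of [0.0509 0.0072 0.062 ] total [0.2034 0.0287 0.2481]
[647.6 -15.5 161. ] 2 rows of [-0.0004 -0.      0.0748] total [-9.000e-04 -1.000e-04  1.496e-01]
tray_handle wrist 0.59 [268.  73.] [ 631. -128.   52.]
```

View pics/wrist2.png

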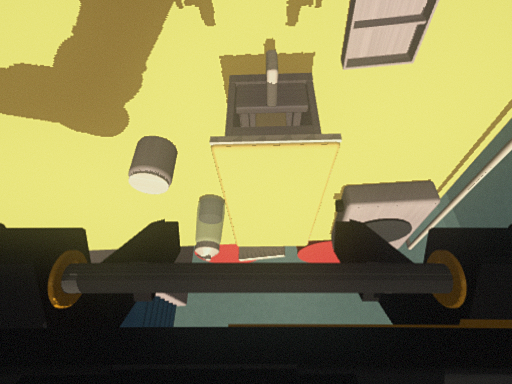

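The wrist view shows the handle fin from about (271,42) to (273,105) and the cabinet top's front edge from (212,142) to (340,138). I'll project my model to check it against this.

```bash
python3 - <<'E'
from fit import *
P=camera_params('wrist');a=np.radians(-95);c,n=np.cos(a),np.sin(a)
f=lambda q:[631.9+c*q[0]-n*q[1],-157.4+n*q[0]+c*q[1],q[2]]
for q in((-55,0,72),(-55,0,28),(0,0,72),(-45,65,178),(-45,-65,178)): print(q,np.round(proj(P,np.array([f(q)],float))[0],1))
E
```

```text
(-55, 0, 72) [271.2  64.1]
(-55, 0, 28) [270.2  42.1]
(0, 0, 72) [270.7 102.8]
(-45, 65, 178) [341.9 138.7]
(-45, -65, 178) [207.5 141.9]
```

```bash
python3 -m creep '0.051 0.007 0.062 0;0.051 0.007 0.062 0;0.051 0.007 0.062 0;0.051 0.007 0.062 0' | head -3
python3 plan.py 648 -15 161
```

```text
clock: 16.1
tcp_pos: [654.4, 42.5, 226.7]
tcp_rot: [179.8, 43.3, 82.9]
at [654.  43. 227.] [179.8  43.3  82.9] z [-0.082 -0.681 -0.728] y [ 0.993 -0.121  0.002] j [ 13.  60. -49.  86.  73.  95. -63.] F [-0.8 -0.2 -0.2] t 16.1 gap 0.999
[648. -15. 161.] 2 rows of [0.0024 0.0004 0.0729] total [0.0049 0.0008 0.1458]
```

```bash
python3 -m creep '0 0 0.05 0;0.002 0 0.05 0;0.002 0 0.046 0;0 0 0 0'
python3 plan.py 648 -15 161
python3 -m creep '0 0 0 0;0 0 0 0;0 0 0 0;0 0 0 0' 1 25
```

```text
clock: 16.6
tcp_pos: [646.6, -15.7, 160.6]
tcp_rot: [-179.9, 43.4, 83.1]
force: [0.2, -0.1, -0.1]
finger_gap: 1.001
finger_force: 0.0
at [647. -16. 161.] [-179.9   43.4   83.1] z [-0.084 -0.682 -0.727] y [ 0.993 -0.121 -0.001] j [ 17.  64. -46.  89.  78.  90. -64.] F [ 0.2 -0.1 -0.1] t 16.6 gap 1.001
[648. -15. 161.] 1 rows of [ 0.0005  0.0022 -0.0015] total [ 0.0005  0.0022 -0.0015]
clock: 17.1
tcp_pos: [647.2, -12.2, 161.9]
tcp_rot: [179.9, 43.2, 83.2]
force: [0.8, -1.0, 0.6]
finger_gap: 0.568
finger_force: 0.0
```

```bash
python3 -m creep '0 0 0 0;0 0 0 0;0 0 0 0;0 0 0 0;0 0 0 0;0 0 0 0'; python3 - <<'E'
from h import *
s=readout.state();p=np.array(s['tcp_pos']);R=Ro.from_euler('xyz',s['tcp_rot'],degrees=True).as_matrix()
print(R.T@np.array([.0872,.9962,0])*180/600)
E
```

```text
clock: 17.85
tcp_pos: [647.9, -12.8, 161.6]
tcp_rot: [179.8, 43.2, 83.2]
force: [4.6, -2.1, -2.7]
finger_gap: 0.157
finger_force: 24.9
[ 0.21851187 -0.00888236 -0.20536629]
```

```bash
python3 -m creep '0.036 -0.0015 -0.034 0;0.036 -0.0015 -0.034 0;0.036 -0.0015 -0.034 0;0.036 -0.0015 -0.034 0;0.036 -0.0015 -0.034 0;0.018 -0.0007 -0.017 0;0.014 -0.0006 -0.014 0;0.008 -0.0003 -0.007 0'
python3 -m creep '0 0 0 0;0 0 0 0' ; python3 plan.py 663 170 162
```

```text
clock: 18.85
tcp_pos: [663.4, 167.0, 161.3]
tcp_rot: [180.0, 43.4, 83.1]
force: [1.8, -13.4, -8.5]
finger_gap: 0.156
finger_force: 25.0
clock: 19.1
tcp_pos: [663.4, 166.7, 161.4]
tcp_rot: [180.0, 43.4, 83.1]
force: [3.9, -3.2, -5.2]
finger_gap: 0.16
finger_force: 25.0
at [663. 167. 161.] [180.   43.4  83.1] z [-0.082 -0.682 -0.727] y [ 0.993 -0.119  0.   ] j [  1.  69. -48.  77.  72.  98. -69.] F [ 3.9 -3.2 -5.2] t 19.1 gap 0.16
[663. 170. 162.] 1 rows of [ 0.0032 -0.0014 -0.0043] total [ 0.0032 -0.0014 -0.0043]
```

```bash
python3 -m creep '0.006 0 -0.006 0;0 0 0 0'; python3 -m creep '-0.003 0 0.003 0;0 0 0 0;0 0 0 0;0 0 0 0;0 0 0 0' 0; python3 - <<'E'
from fit import *
for c in('scene','side'): 
    im=grab_frame(c); cv2.imwrite(f'pics/{c}3.png',im[:,:,::-1])
    for l,z in(('tray_handle',52),('tray_pocket',30),('spent',30),('spent',90)):
        for r in pinpoint(c,l)[:2]: print(l,c,round(r['confidence'],2),np.round(r['centre']),np.round(atz(c,r['centre'],z)))
E
```

```text
clock: 19.35
tcp_pos: [664.1, 167.8, 160.5]
tcp_rot: [-179.9, 43.9, 83.0]
force: [0.3, -16.7, -6.9]
finger_gap: 0.157
finger_force: 25.1
clock: 19.98
tcp_pos: [663.4, 171.2, 162.2]
tcp_rot: [180.0, 43.2, 83.2]
force: [0.1, 1.4, 0.1]
finger_gap: 0.702
finger_force: 0.0
tray_handle scene 0.79 [289. 176.] [638.  71.  52.]
tray_pocket scene 0.78 [273. 213.] [632. -50.  30.]
spent scene 0.64 [272. 217.] [635. -62.  30.]
spent scene 0.64 [272. 217.] [640. -79.  90.]
tray_handle side 0.55 [250. 154.] [644.  62.  52.]
tray_pocket side 0.62 [269. 189.] [638. -59.  30.]
spent side 0.69 [262. 189.] [621. -49.  30.]
spent side 0.69 [262. 189.] [610. -66.  90.]
```

View pics/side3.png

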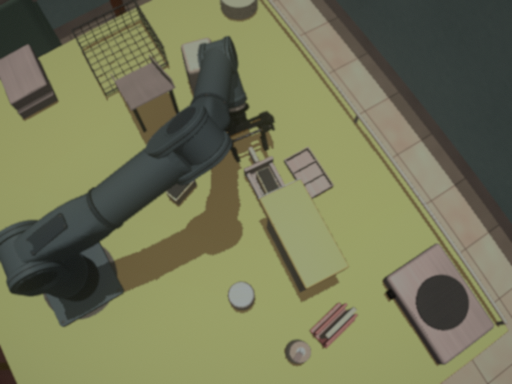

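```bash
python3 - <<'E'
from fit import *
r=np.radians
for c in('scene','side','wrist'): 
    grab_frame(c)
    try: print(c,fit('spent',[641,-50,r(-95)],parts=M['fresh'],cams=(c,),z0=30))
    except Exception as e: print(c,e)
    for q in silhouettes(c,'spent')[:2]: print(q['confidence'],q['box'])
E
python3 plan.py
```

```text
scene (array([640.9, -38.1, -94.7]), np.float64(0.284))
0.57 [263.3, 193.3, 24.0, 28.4]
0.2 [239.1, 0.0, 100.4, 79.7]
side (array([641.2, -44.1, -96.3]), np.float64(0.291))
0.95 [254.3, 168.5, 23.7, 28.3]
wrist (array([ 622. , -234.2,  -62. ]), np.float64(0.657))
0.86 [229.3, 307.2, 60.6, 17.8]
at [663. 171. 162.] [180.   43.3  83.2] z [-0.081 -0.681 -0.728] y [ 0.993 -0.118  0.   ] j [  1.  69. -48.  77.  72.  99. -69.] F [-0.1 -0.5 -0.1] t 20.93 gap 0.997
```

```bash
python3 plan.py 662 171 270 653 48 270 652 48 180
```

```text
at [663. 171. 162.] [180.   43.3  83.2] z [-0.081 -0.681 -0.728] y [ 0.993 -0.118  0.   ] j [  1.  69. -48.  77.  72.  99. -69.] F [-0.1 -0.5 -0.1] t 20.93 gap 0.997
[662. 171. 270.] 2 rows of [-0.0617 -0.0012 -0.0655] total [-0.1234 -0.0023 -0.1309]
[653.  48. 270.] 3 rows of [-0.0498  0.0031  0.0469] total [-0.1495  0.0093  0.1407]
[652.  48. 180.] 2 rows of [ 0.0513 -0.0008  0.0547] total [ 0.1027 -0.0017  0.1094]
```

```bash
python3 -m creep '-0.062 -0.001 -0.066 0;-0.062 -0.001 -0.066 0;-0.05 0.003 0.047 0;-0.05 0.003 0.047 0;-0.05 0.003 0.047 0;0 0 0 0' 0| head -3; python3 -m creep '0.035 0 0.036 0;0.035 0 0.036 0;0.033 0 0.036 0;0 0 0 0'; python3 plan.py 652 48 180
python3 -m creep '0 0 0 0;0 0 0 0;0 0 0 0;0 0 0 0;0 0 0 0;0 0 0 0' 1 25
```

```text
clock: 21.68
tcp_pos: [653.2, 43.5, 270.8]
tcp_rot: [179.9, 43.4, 82.9]
clock: 22.18
tcp_pos: [652.2, 49.3, 179.3]
tcp_rot: [-179.7, 43.3, 83.5]
force: [0.2, 0.5, 1.2]
finger_gap: 0.999
finger_force: 0.0
at [652.  49. 179.] [-179.7   43.3   83.5] z [-0.083 -0.681 -0.728] y [ 0.993 -0.117 -0.004] j [ 12.  64. -48.  86.  75.  94. -65.] F [0.2 0.5 1.2] t 22.18 gap 0.999
[652.  48. 180.] 1 rows of [-0.0024 -0.0001  0.0006] total [-0.0024 -0.0001  0.0006]
clock: 22.92
tcp_pos: [653.1, 48.4, 181.5]
tcp_rot: [180.0, 43.3, 83.2]
force: [-0.1, 1.1, 2.6]
finger_gap: 0.497
finger_force: 24.9
```

```bash
python3 plan.py 653 50 390 600 250 440 475 455 400 475 473 345; python3 -m creep '-0.05 0 -0.054 0;-0.06 0 -0.064 0;-0.06 0 -0.064 0;-0.06 0 -0.064 0'; python3 plan.py  600 250 440 475 455 400
```

```text
at [653.  48. 182.] [180.   43.3  83.2] z [-0.081 -0.681 -0.728] y [ 0.993 -0.118  0.   ] j [ 12.  64. -48.  86.  75.  94. -65.] F [-0.1  1.1  2.6] t 22.93 gap 0.497
[653.  50. 390.] 4 rows of [-0.0591 -0.0001 -0.0637] total [-0.2363 -0.0004 -0.2547]
[600. 250. 440.] 4 rows of [ 0.0441 -0.0318 -0.0701] total [ 0.1762 -0.127  -0.2805]
[475. 455. 400.] 4 rows of [ 0.0687 -0.0618 -0.0418] total [ 0.2748 -0.2472 -0.1672]
[475. 473. 345.] 1 rows of [ 0.0845 -0.0036  0.0463] total [ 0.0845 -0.0036  0.0463]
clock: 23.42
tcp_pos: [652.9, 49.0, 384.6]
tcp_rot: [-180.0, 43.2, 83.3]
force: [1.7, -0.1, -2.5]
finger_gap: 0.493
finger_force: 24.9
at [653.  49. 385.] [-180.    43.2   83.3] z [-0.081 -0.68  -0.729] y [ 0.993 -0.118 -0.   ] j [ 15.  49. -54.  83.  67. 104. -54.] F [ 1.7 -0.1 -2.5] t 23.43 gap 0.493
[600. 250. 440.] 4 rows of [ 0.0429 -0.0318 -0.072 ] total [ 0.1715 -0.127  -0.288 ]
[475. 455. 400.] 4 rows of [ 0.0688 -0.0618 -0.0418] total [ 0.275  -0.2471 -0.167 ]
```

```bash
python3 -m creep '0.045 -0.032 -0.065 0;0.045 -0.032 -0.065 0;0.045 -0.032 -0.065 0;0.045 -0.032 -0.065 0'|head -3; python3 plan.py 475 455 390; python3 -m creep '0.068 -0.062 -0.042 0;0.068 -0.062 -0.042 0;0.068 -0.062 -0.042 0'|head -3; python3 plan.py  475 473 345
```

```text
clock: 23.92
tcp_pos: [598.2, 243.7, 422.6]
tcp_rot: [-179.9, 43.2, 83.3]
at [598. 244. 423.] [-179.9   43.2   83.3] z [-0.081 -0.68  -0.729] y [ 0.993 -0.118 -0.001] j [ -8.  45. -45.  78.  52. 109. -62.] F [ 0.5 -0.5 -1.4] t 23.93 gap 0.499
[475. 455. 390.] 5 rows of [ 0.0549 -0.0491 -0.0367] total [ 0.2745 -0.2454 -0.1833]
clock: 24.3
tcp_pos: [503.4, 397.0, 393.4]
tcp_rot: [180.0, 43.2, 83.2]
at [503. 397. 393.] [180.   43.2  83.2] z [-0.081 -0.68  -0.728] y [ 0.993 -0.118  0.   ] j [-26.  47. -38.  76.  41. 109. -74.] F [ 1.2  0.5 -0.9] t 24.3 gap 0.495
[475. 473. 345.] 2 rows of [ 0.0714 -0.031  -0.0118] total [ 0.1428 -0.0619 -0.0236]
```

```bash
python3 -m creep '0.062 -0.03 -0.02 0;0.062 -0.03 -0.02 0;0 0 0 0'; python3 plan.py  475 473 347
```

```text
clock: 24.68
tcp_pos: [474.0, 473.0, 358.4]
tcp_rot: [-179.7, 43.3, 83.8]
force: [0.2, -0.1, -1.7]
finger_gap: 0.501
finger_force: 24.9
at [474. 473. 358.] [-179.7   43.3   83.8] z [-0.079 -0.681 -0.728] y [ 0.994 -0.112 -0.004] j [-35.  51. -35.  71.  38. 109. -78.] F [ 0.2 -0.1 -1.7] t 24.68 gap 0.501
[475. 473. 347.] 1 rows of [0.0132 0.0017 0.0137] total [0.0132 0.0017 0.0137]
```

```bash
python3 -m creep '0.008 0 0.008 0;0.006 0 0.006 0;0 0 0 0'; python3 plan.py  475 473 340; python3 - <<'E'
from h import *
c='wrist';P=camera_params(c)
im=grab_frame(c); cv2.imwrite('pics/wrist4.png',im[:,:,::-1])
E
```

```text
clock: 25.05
tcp_pos: [477.9, 469.2, 348.3]
tcp_rot: [180.0, 43.3, 83.1]
force: [-0.6, 0.3, -0.3]
finger_gap: 0.497
finger_force: 24.9
at [478. 469. 348.] [180.   43.3  83.1] z [-0.082 -0.681 -0.728] y [ 0.993 -0.119  0.   ] j [-35.  52. -34.  71.  38. 108. -78.] F [-0.6  0.3 -0.3] t 25.05 gap 0.497
[475. 473. 340.] 1 rows of [ 0.0136 -0.0056  0.0062] total [ 0.0136 -0.0056  0.0062]
```

View pics/wrist4.png

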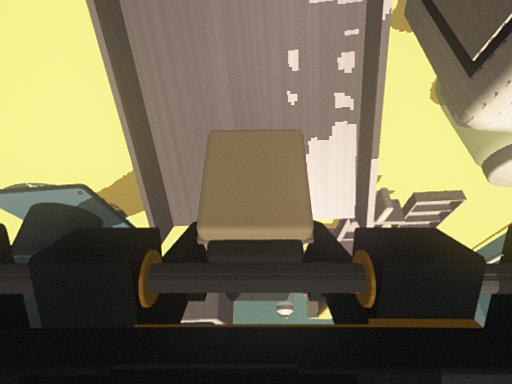

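The wrist view shows the spent cartridge (200–310, 130–240) held between the chute walls and lined up with the slide. I'll lower it a little and let go.

```bash
python3 -m creep '0.006 -0.003 0.004 0;0.005 0 0.005 0;0 0 0 0'; python3 plan.py; python3 -m creep '0 0 0 0;0 0 0 0;0 0 0 0;0 0 0 0;0 0 0 0;0 0 0 0;0 0 0 0;0 0 0 0' 0;  python3 - <<'E'
from h import *
for c in('scene','side'):
    im=grab_frame(c); cv2.imwrite(f'pics/{c}5.png',im[:,:,::-1])
    for q in silhouettes(c,'spent')[:4]: print(c,q['confidence'],q['box'])
a=cv2.imread('pics/side5.png')[0:140,50:250]; cv2.imwrite('pics/s5.png',cv2.resize(a,None,fx=4,fy=4))
E
```

```text
clock: 25.48
tcp_pos: [475.4, 471.5, 339.7]
tcp_rot: [-180.0, 43.3, 83.2]
force: [0.2, -0.9, -1.1]
finger_gap: 0.5
finger_force: 24.9
at [475. 472. 340.] [-180.    43.3   83.2] z [-0.081 -0.681 -0.728] y [ 0.993 -0.118 -0.   ] j [-35.  53. -34.  71.  38. 107. -78.] F [ 0.2 -0.9 -1.1] t 25.48 gap 0.5
clock: 26.48
tcp_pos: [475.5, 471.6, 340.2]
tcp_rot: [180.0, 43.3, 83.2]
force: [0.5, -0.4, 0.2]
finger_gap: 1.002
finger_force: 0.0
scene 0.75 [292.7, 0.3, 13.5, 19.2]
scene 0.24 [155.6, 247.4, 28.9, 26.7]
scene 0.21 [171.6, 337.7, 50.7, 28.2]
```

View pics/s5.png

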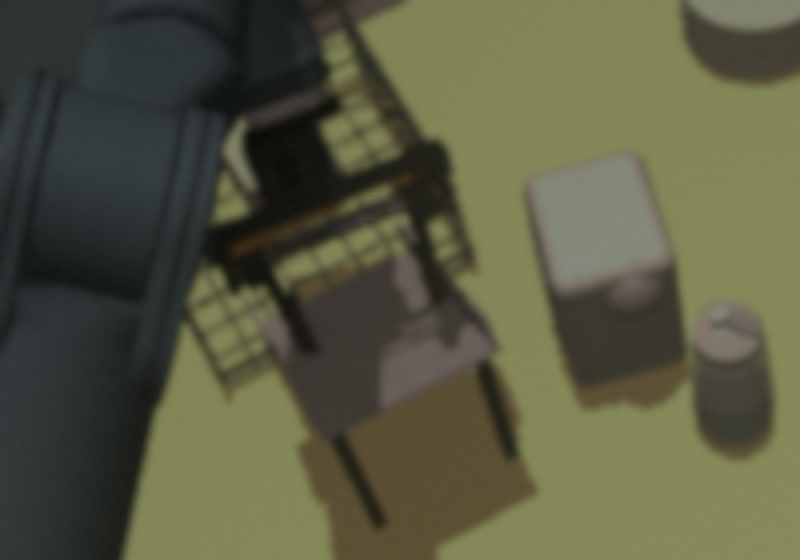

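The chute is clear. The scene detector puts the spent cartridge in the basket at (299,10), and the crop shows a bit of ivory through the mesh at (240,150). Next I'll straighten the hand by driving up at azimuth about +85°.

```bash
python3 plan.py 420 470 500 150 500 640 | tail -2; python3 -m creep '-0.07 -0.03 -0.07 0;-0.07 -0.03 -0.07 0;-0.07 -0.03 -0.07 0'|head -3; python3 plan.py 150 500 640 60 520 800
```

```text
[420. 470. 500.] 3 rows of [-0.0641 -0.0305 -0.0616] total [-0.1924 -0.0915 -0.1847]
[150. 500. 640.] 5 rows of [-0.0325 -0.0905 -0.0335] total [-0.1625 -0.4527 -0.1677]
clock: 27.05
tcp_pos: [435.2, 474.1, 470.0]
tcp_rot: [-179.8, 44.6, 83.5]
at [435. 474. 470.] [-179.8   44.6   83.5] z [-0.084 -0.698 -0.712] y [ 0.993 -0.116 -0.003] j [-58.  39.   4.  71.  18. 109. -61.] F [ 1.2  0.5 -2.2] t 27.05 gap 1.0
[150. 500. 640.] 6 rows of [-0.0345 -0.0797 -0.032 ] total [-0.2068 -0.478  -0.192 ]
[ 60. 520. 800.] 4 rows of [-0.044  -0.0384 -0.0501] total [-0.1759 -0.1537 -0.2004]
```

```bash
python3 -m creep '-0.035 -0.09 -0.032 0;-0.035 -0.09 -0.032 0;-0.035 -0.09 -0.032 0;-0.035 -0.09 -0.032 0;-0.035 -0.09 -0.032 0'|head -3; python3 plan.py 60 520 800;python3 -m creep '-0.07 -0.01 -0.075 0;-0.07 -0.01 -0.075 0;-0.07 -0.01 -0.075 0;-0.07 -0.01 -0.075 0'|head -3; python3 plan.py 60 520 800 
```

```text
clock: 27.68
tcp_pos: [211.3, 493.5, 551.9]
tcp_rot: [177.2, 42.5, 87.7]
at [211. 493. 552.] [177.2  42.5  87.7] z [ 0.021 -0.677 -0.736] y [ 0.999 -0.008  0.036] j [-116.   41.   71.   85.   -7.  109.  -42.] F [-0.   2.   0.8] t 27.68 gap 0.995
[ 60. 520. 800.] 5 rows of [-0.0509 -0.0475 -0.0679] total [-0.2546 -0.2375 -0.3396]
clock: 28.18
tcp_pos: [205.6, 416.2, 657.2]
tcp_rot: [171.5, 36.7, 88.7]
at [206. 416. 657.] [171.5  36.7  88.7] z [ 0.135 -0.593 -0.793] y [0.991 0.066 0.119] j [-127.   22.   72.   88.    8.  109.  -49.] F [-0.1 -0.5  0.2] t 28.18 gap 1.0
[ 60. 520. 800.] 4 rows of [-0.0019 -0.0502 -0.0811] total [-0.0077 -0.2006 -0.3243]
```

```bash
python3 -m creep '-0.005 -0.06 -0.082 0;-0.005 -0.06 -0.082 0;-0.005 -0.06 -0.082 0;-0.005 -0.06 -0.082 0'|head -3; python3 plan.py 60 520 850; python3 plan.py -100 550 850|tail -1
```

```text
clock: 28.68
tcp_pos: [70.6, 467.0, 657.9]
tcp_rot: [167.5, 30.2, 90.2]
at [ 71. 467. 658.] [167.5  30.2  90.2] z [ 0.219 -0.491 -0.843] y [0.976 0.113 0.188] j [-142.   22.   72.   87.    2.  109.  -63.] F [-0.1 -1.1  0.1] t 28.68 gap 1.002
[ 60. 520. 850.] 4 rows of [-0.0212  0.0132 -0.0793] total [-0.0849  0.0527 -0.3172]
[-100.  550.  850.] 5 rows of [-0.0082 -0.0404 -0.08  ] total [-0.041  -0.2019 -0.4001]
```

```bash
python3 -m creep '0 -0.08 -0.06 0;0 -0.08 -0.06 0;0 -0.08 -0.06 0;0 -0.08 -0.06 0'|head -3; python3 plan.py -200 520 850;  python3 -m creep '0 -0.01 -0.1 0;0 -0.01 -0.1 0;0 -0.01 -0.1 0;0 -0.01 -0.1 0'|head -3; python3 plan.py -200 520 900
```

```text
clock: 29.18
tcp_pos: [-115.5, 482.9, 647.7]
tcp_rot: [166.6, 23.9, 91.2]
at [-116.  483.  648.] [166.6  23.9  91.2] z [ 0.24  -0.388 -0.89 ] y [0.97  0.114 0.213] j [-155.   21.   62.   84.   -5.  109.  -87.] F [-0.3  1.  -1.1] t 29.18 gap 0.998
[-200.  520.  850.] 4 rows of [-0.0193 -0.0145 -0.0894] total [-0.0771 -0.0579 -0.3578]
clock: 29.68
tcp_pos: [-83.2, 487.5, 769.3]
tcp_rot: [168.7, 7.1, 85.7]
at [-83. 488. 769.] [168.7   7.1  85.7] z [ 0.187 -0.136 -0.973] y [ 0.98  -0.049  0.195] j [-154.   13.   62.   73.   -1.  109.  -96.] F [-0.2  0.6  0.4] t 29.68 gap 0.999
[-200.  520.  900.] 3 rows of [ 0.0041 -0.0503 -0.0852] total [ 0.0122 -0.1508 -0.2557]
```

```bash
python3 plan.py -380 280 750|tail -1; python3 -m creep '-0.05 -0.088 0 0;-0.05 -0.088 0 0;-0.05 -0.088 0 0;-0.05 -0.088 0 0;-0.05 -0.088 0 0'|head -3;  python3 plan.py -450 330 900; python3 -m creep '0 -0.02 -0.09 0;0 -0.02 -0.09 0;0 -0.02 -0.09 0'|head -3; python3 plan.py -450 330 900
```

```text
[-380.  280.  750.] 6 rows of [-0.0625 -0.0789 -0.0024] total [-0.3751 -0.4737 -0.0143]
clock: 30.3
tcp_pos: [-349.6, 354.1, 734.0]
tcp_rot: [168.6, 6.7, 84.9]
at [-350.  354.  734.] [168.6   6.7  84.9] z [ 0.187 -0.131 -0.974] y [ 0.978 -0.064  0.196] j [-154.   10.   17.   75.   -1.  109. -141.] F [-0.1  0.8 -0. ] t 30.3 gap 0.998
[-450.  330.  900.] 4 rows of [-0.0217 -0.0267 -0.0738] total [-0.0866 -0.1069 -0.2954]
clock: 30.68
tcp_pos: [-380.2, 352.3, 786.6]
tcp_rot: [174.3, 2.4, 85.6]
at [-380.  352.  787.] [174.3   2.4  85.6] z [ 0.095 -0.048 -0.994] y [ 0.992 -0.073  0.099] j [-155.   11.   16.   66.   -2.  109. -144.] F [0.4 0.1 0.5] t 30.68 gap 0.999
[-450.  330.  900.] 3 rows of [-0.0179 -0.0314 -0.0657] total [-0.0538 -0.0941 -0.1972]
```

```bash
python3 -m creep '0 -0.02 -0.09 0;0 -0.02 -0.09 0;0 -0.02 -0.09 0'|head -3; python3 plan.py -450 330 900
```

```text
clock: 31.05
tcp_pos: [-394.4, 336.0, 841.7]
tcp_rot: [-179.5, -1.9, 85.8]
at [-394.  336.  842.] [-179.5   -1.9   85.8] z [-0.007  0.034 -0.999] y [ 0.997 -0.074 -0.009] j [-155.   11.   13.   59.   -1.  109. -147.] F [-0.6 -0.3  0.2] t 31.05 gap 1.002
[-450.  330.  900.] 2 rows of [-0.0068 -0.0463 -0.0484] total [-0.0137 -0.0926 -0.0968]
```

```bash
python3 plan.py -200 470 700 150 480 600 400 250 450 408 84 350
```

```text
at [-394.  336.  842.] [-179.5   -1.9   85.8] z [-0.007  0.034 -0.999] y [ 0.997 -0.074 -0.009] j [-155.   11.   13.   59.   -1.  109. -147.] F [-0.6 -0.3  0.2] t 31.05 gap 1.002
[-200.  470.  700.] 5 rows of [0.0477 0.0618 0.0483] total [0.2387 0.3088 0.2414]
[150. 480. 600.] 6 rows of [0.009  0.097  0.0272] total [0.0542 0.582  0.1632]
[400. 250. 450.] 7 rows of [-0.0514  0.0637  0.0335] total [-0.3595  0.446   0.2342]
[408.  84. 350.] 4 rows of [-0.0701  0.0088  0.0393] total [-0.2803  0.0352  0.1572]
```

```bash
python3 -m creep '0.048 0.062 0.048 0;0.048 0.062 0.048 0;0.048 0.062 0.048 0;0.048 0.062 0.048 0;0.048 0.062 0.048 0'|sed -n 2,3p
python3 -m creep '0.009 0.097 0.027 0;0.009 0.097 0.027 0;0.009 0.097 0.027 0;0.009 0.097 0.027 0;0.009 0.097 0.027 0;0.009 0.097 0.027 0'|sed -n 2,3p
python3 -m creep '-0.051 0.064 0.033 0;-0.051 0.064 0.033 0;-0.051 0.064 0.033 0;-0.051 0.064 0.033 0;-0.051 0.064 0.033 0;-0.051 0.064 0.033 0;-0.051 0.064 0.033 0'|sed -n 2,3p
python3 plan.py 408 84 350
```

```text
tcp_pos: [-197.4, 471.2, 699.7]
tcp_rot: [-179.5, -1.9, 85.8]
tcp_pos: [152.8, 480.1, 601.3]
tcp_rot: [-179.5, -1.9, 85.8]
tcp_pos: [403.2, 250.9, 453.4]
tcp_rot: [-179.5, -1.9, 85.8]
at [403. 251. 453.] [-179.5   -1.9   85.8] z [-0.006  0.034 -0.999] y [ 0.997 -0.073 -0.008] j [-83.  14.  55. 113. -15.  59. -25.] F [-0.6  1.1 -0.1] t 33.3 gap 0.999
[408.  84. 350.] 4 rows of [-0.0706  0.0074  0.0407] total [-0.2825  0.0296  0.1627]
```

Now I'll turn +65° about the tool's z, then move over the fresh cartridge.

```bash
python3 -m creep '0 0 0 0.95;0 0 0 0.95;0 0 0 0.95;0 0 0 0.95;0 0 0 0.95;0 0 0 0.95;0 0 0 0.95;0 0 0 0.95'|sed -n 2,3p
python3 plan.py 408 84 300 408 84 187
python3 - <<'E'
from fit import *
for c in('scene','side'):
    grab_frame(c)
    print(c,fit('fresh',[408.5,83.9,np.radians(20.5)],cams=(c,)))
E
```

```text
tcp_pos: [402.3, 251.9, 453.8]
tcp_rot: [-178.1, -0.3, 20.2]
at [402. 252. 454.] [-178.1   -0.3   20.2] z [-0.006  0.033 -0.999] y [ 0.345 -0.938 -0.033] j [-93.  19.  69. 113. -23.  61. -83.] F [0.1 0.8 1. ] t 34.3 gap 0.998
[408.  84. 300.] 4 rows of [-0.0223  0.0686  0.0617] total [-0.0891  0.2744  0.2468]
[408.  84. 187.] 2 rows of [-0.0005  0.0031  0.0941] total [-0.0011  0.0063  0.1882]
scene (array([408.8,  83.1,  18.6]), np.float64(0.071))
side (array([407.3,  82.6,  20.1]), np.float64(0.105))
```

```bash
python3 plan.py 409 78 290|tail -1; python3 -m creep '-0.022 0.07 0.062 0;-0.022 0.07 0.062 0;-0.022 0.07 0.062 0;-0.022 0.07 0.062 0;0 0 0 0'|sed -n 2,3p; python3 plan.py 409 78 250 409 78 187
```

```text
[409.  78. 290.] 4 rows of [-0.0234  0.071   0.0658] total [-0.0935  0.284   0.2632]
tcp_pos: [410.0, 76.7, 297.8]
tcp_rot: [-178.2, -0.1, 20.0]
at [410.  77. 298.] [-1.782e+02 -1.000e-01  2.000e+01] z [-0.009  0.031 -0.999] y [ 0.342 -0.939 -0.032] j [-59.  27.  53. 129. -37.  41. -49.] F [-0.1 -0.3  0.6] t 35.12 gap 1.002
[409.  78. 250.] 1 rows of [-0.001  -0.0001  0.0797] total [-0.001  -0.0001  0.0797]
[409.  78. 187.] 2 rows of [-0.0001  0.0017  0.0525] total [-0.0002  0.0034  0.1049]
```

```bash
python3 -m creep '0 0 0.06 0;0 0.001 0.06 0;0 0.002 0.045 0;0 0 0.02 0;0 0 0 0'; python3 plan.py 409 78 187
```

```text
clock: 35.75
tcp_pos: [411.1, 83.7, 188.5]
tcp_rot: [-178.1, -0.4, 20.5]
force: [0.7, -0.1, 0.4]
finger_gap: 1.002
finger_force: 0.0
at [411.  84. 188.] [-178.1   -0.4   20.5] z [-0.006  0.034 -0.999] y [ 0.351 -0.936 -0.033] j [-45.  38.  34. 130. -55.  28. -34.] F [ 0.7 -0.1  0.4] t 35.75 gap 1.002
[409.  78. 187.] 1 rows of [-0.0066  0.0077  0.0021] total [-0.0066  0.0077  0.0021]
```

```bash
python3 -m creep '0 0.005 0.001 0;0 0 0 0' |sed -n 2,3p; python3 -m creep '0 0 0 0;0 0 0 0;0 0 0 0;0 0 0 0;0 0 0 0;0 0 0 0;0 0 0 0' 1 35; python3 plan.py
```

```text
tcp_pos: [412.3, 80.1, 188.3]
tcp_rot: [-178.1, -0.4, 20.4]
clock: 36.88
tcp_pos: [411.8, 80.1, 187.5]
tcp_rot: [-178.1, -0.3, 20.4]
force: [-0.4, -1.3, -0.9]
finger_gap: 0.498
finger_force: 34.7
at [412.  80. 187.] [-178.1   -0.3   20.4] z [-0.006  0.033 -0.999] y [ 0.349 -0.937 -0.033] j [-44.  39.  34. 130. -55.  28. -34.] F [-0.4 -1.3 -0.9] t 36.88 gap 0.498
```

```bash
python3 plan.py 412 78 390 642 -52 390|tail -2; python3 -m creep '0 0.002 -0.05 0;0 0.002 -0.09 0;0 0.002 -0.1 0;0 0.002 -0.1 0'; python3 plan.py 642 -52 390
```

```text
[412.  78. 390.] 4 rows of [ 0.0003 -0.0019 -0.0844] total [ 0.0011 -0.0078 -0.3375]
[642. -52. 390.] 5 rows of [ 0.0567  0.0673 -0.0019] total [ 0.2836  0.3367 -0.0094]
clock: 37.38
tcp_pos: [414.2, 68.7, 392.6]
tcp_rot: [-178.1, -0.2, 20.4]
force: [-0.2, 2.5, -1.3]
finger_gap: 0.499
finger_force: 34.7
at [414.  69. 393.] [-178.1   -0.2   20.4] z [-0.007  0.032 -0.999] y [ 0.348 -0.937 -0.033] j [-71.  17.  67. 124. -23.  52. -60.] F [-0.2  2.5 -1.3] t 37.38 gap 0.499
[642. -52. 390.] 5 rows of [ 0.0571  0.0642 -0.001 ] total [ 0.2857  0.3208 -0.0051]
```

```bash
python3 -m creep '0.057 0.064 -0.001 0;0.057 0.064 -0.001 0;0.057 0.064 -0.001 0;0.057 0.064 -0.001 0;0.057 0.064 -0.001 0'|sed -n 2,3p; python3 -m creep '0 0 0 -0.94;0 0 0 -0.94;0 0 0 -0.94;0 0 0 -0.94;0 0 0 -0.94;0 0 0 -0.94;0 0 0 -0.94;0 0 0 -0.94'; python3 plan.py 642.5 -51.7 240
python3 - <<'E'
from h import *
c='wrist'; im=grab_frame(c); cv2.imwrite('pics/wrist6.png',im[:,:,::-1])
E
```

```text
tcp_pos: [643.1, -51.8, 388.1]
tcp_rot: [-178.0, -0.3, 20.4]
clock: 39.0
tcp_pos: [641.5, -51.2, 388.2]
tcp_rot: [-179.4, -1.9, 85.3]
force: [-0.4, -0.0, -1.5]
finger_gap: 0.501
finger_force: 34.7
at [642. -51. 388.] [-179.4   -1.9   85.3] z [-0.008  0.033 -0.999] y [ 0.997 -0.081 -0.01 ] j [-23.  35.  36.  91. -25.  62.  16.] F [-0.4 -0.  -1.5] t 39.0 gap 0.501
[642.5 -51.7 240. ] 3 rows of [-0.0029  0.0014  0.0823] total [-0.0088  0.0042  0.2469]
```

View pics/wrist6.png

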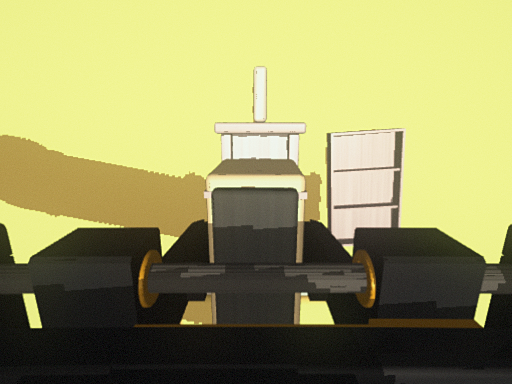

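The wrist view shows the tray's front panel at 215–305 (row 128) and the handle at column 260, with the held cartridge lined up above the pocket. I'll check the panel's position against the model and start down.

```bash
python3 - <<'E'
from fit import *
P=camera_params('wrist');a=np.radians(-95);c,n=np.cos(a),np.sin(a)
f=lambda q:[631.9+c*q[0]-n*q[1],-157.4+n*q[0]+c*q[1],q[2]]
for q in((-235,0,72),(-180,49,70),(-180,-49,70)): print(q,np.round(proj(P,np.array([f(q)],float))[0],1))
E
python3 -m creep '-0.003 0.001 0.08 0;-0.003 0.001 0.08 0;-0.002 0.001 0.07 0;0 0 0 0'; python3 plan.py 642.5 -51.7 218
```

```text
(-235, 0, 72) [260.5  61.4]
(-180, 49, 70) [306.4 118.9]
(-180, -49, 70) [213.2 118. ]
clock: 39.55
tcp_pos: [640.7, -51.2, 247.5]
tcp_rot: [-179.1, -1.8, 84.9]
force: [0.3, 0.1, -2.3]
finger_gap: 0.5
finger_force: 34.7
at [641. -51. 247.] [-179.1   -1.8   84.9] z [-0.013  0.033 -0.999] y [ 0.996 -0.088 -0.016] j [-19.  45.  31.  96. -31.  49.  20.] F [ 0.3  0.1 -2.3] t 39.55 gap 0.5
[642.5 -51.7 218. ] 1 rows of [-0.0021  0.0039  0.049 ] total [-0.0021  0.0039  0.049 ]
```

```bash
python3 -m creep '-0.005 0.003 0.02 0;0 0 0.015 0;0 0 0.008 0;0 0 0.004 0;0 0 0 0'; python3 plan.py 642.5 -54 217
```

```text
clock: 40.17
tcp_pos: [644.0, -53.9, 222.7]
tcp_rot: [-179.5, -1.9, 85.1]
force: [0.1, -0.1, -2.5]
finger_gap: 0.494
finger_force: 34.7
at [644. -54. 223.] [-179.5   -1.9   85.1] z [-0.006  0.033 -0.999] y [ 0.996 -0.086 -0.008] j [-18.  47.  29.  96. -33.  46.  22.] F [ 0.1 -0.1 -2.5] t 40.17 gap 0.494
[642.5 -54.  217. ] 1 rows of [-0.0007 -0.0024  0.0096] total [-0.0007 -0.0024  0.0096]
```

```bash
python3 -m creep '0 -0.001 0.004 0;0 0 0.003 0;0 0 0 0'; python3 -m creep '0 0 0.002 0;0 0 0.001 0;0 0 0 0'
```

```text
clock: 40.55
tcp_pos: [643.4, -53.6, 218.7]
tcp_rot: [-179.5, -1.9, 85.1]
force: [-1.1, 1.7, 1.9]
finger_gap: 0.496
finger_force: 34.6
clock: 40.92
tcp_pos: [643.6, -53.6, 217.7]
tcp_rot: [-179.5, -1.9, 85.1]
force: [-2.4, 1.6, 9.5]
finger_gap: 0.495
finger_force: 34.6
```

```bash
python3 -m creep '0 0 -0.001 0;0 0 0 0;0 0 0 0;0 0 0 0;0 0 0 0;0 0 0 0' 0; python3 -m creep '0 0 -0.05 0;0 0 -0.08 0;0 0 -0.09 0;0 0 -0.09 0'; python3 plan.py; python3 - <<'E'
from fit import *
for c in('scene','side'): 
    im=grab_frame(c); cv2.imwrite(f'pics/{c}7.png',im[:,:,::-1])
    try: print(c,fit('fresh',[641,-50,np.radians(-95)],cams=(c,),z0=30))
    except Exception as e: print(c,e)
    for l in('fresh','spent'):
        for q in silhouettes(c,l)[:3]: print(c,l,round(q['confidence'],2),q['box'])
    for r in pinpoint(c,'tray_handle')[:1]: print(c,r['confidence'],np.round(atz(c,r['centre'],52)))
E
```

```text
clock: 41.68
tcp_pos: [643.3, -53.7, 217.2]
tcp_rot: [-179.5, -1.9, 85.1]
force: [-0.5, 0.4, -0.3]
finger_gap: 0.997
finger_force: 0.0
clock: 42.18
tcp_pos: [644.2, -59.9, 404.8]
tcp_rot: [-179.5, -1.9, 85.0]
force: [0.2, 0.1, -0.8]
finger_gap: 0.998
finger_force: 0.0
at [644. -60. 405.] [-179.5   -1.9   85. ] z [-0.006  0.033 -0.999] y [ 0.996 -0.086 -0.009] j [-23.  35.  37.  90. -24.  64.  16.] F [ 0.2  0.1 -0.8] t 42.17 gap 0.998
scene (array([642.6, -44.4, -92.8]), np.float64(0.262))
scene fresh 0.89 [268.3, 194.0, 22.5, 29.9]
scene spent 0.91 [290.9, 2.4, 17.1, 24.6]
scene spent 0.69 [197.9, 184.9, 100.2, 140.9]
scene 0.79 [642.  61.  52.]
side (array([642.5, -42.1, -94. ]), np.float64(0.293))
side fresh 0.7 [258.7, 163.2, 22.3, 30.8]
side spent 0.88 [103.5, 30.1, 21.9, 24.8]
side spent 0.65 [70.3, 0.0, 99.9, 130.2]
side spent 0.43 [229.6, 279.0, 26.5, 28.3]
side 0.9 [644.  58.  52.]
```

```bash
python3 plan.py 450 -350 600 50 -530 680; python3 -m creep '-0.05 -0.05 -0.06 0;-0.08 -0.046 -0.045 0;-0.08 -0.046 -0.045 0;-0.08 -0.046 -0.045 0;-0.08 -0.046 -0.045 0;-0.08 -0.046 -0.045 0;-0.06 -0.046 -0.045 0' 1|sed -n 2,3p
python3 plan.py 50 -530 690
```

```text
at [644. -60. 402.] [-179.4   -1.8   85. ] z [-0.008  0.033 -0.999] y [ 0.996 -0.086 -0.011] j [-23.  35.  37.  90. -25.  64.  16.] F [-0.6 -0.7 -0.8] t 42.67 gap 0.998
[ 450. -350.  600.] 7 rows of [-0.0713 -0.0406 -0.0491] total [-0.499  -0.2842 -0.3435]
[  50. -530.  680.] 8 rows of [-0.044  -0.08   -0.0172] total [-0.352  -0.6398 -0.1379]
tcp_pos: [422.6, -356.0, 593.2]
tcp_rot: [-179.5, -1.8, 85.0]
at [ 423. -356.  593.] [-179.5   -1.8   85. ] z [-0.006  0.033 -0.999] y [ 0.996 -0.088 -0.009] j [ -1.  17.  48.  89. -13.  81.  43.] F [0.5 0.  0.2] t 43.55 gap 0.231
[  50. -530.  690.] 7 rows of [-0.0483 -0.0849 -0.0238] total [-0.338  -0.5946 -0.1668]
```

```bash
python3 -m creep '-0.048 -0.085 -0.024 0;-0.048 -0.085 -0.024 0;-0.048 -0.085 -0.024 0;-0.048 -0.085 -0.024 0;-0.048 -0.085 -0.024 0;-0.048 -0.085 -0.024 0;-0.048 -0.085 -0.024 0'|sed -n 2,3p
python3 plan.py 0 -580 800; python3 -m creep '0 0 -0.1 0;0 0 -0.1 0;0 0 -0.1 0;0 0 -0.1 0'|sed -n 2,3p;python3 plan.py 0 -580 800;
```

```text
tcp_pos: [50.2, -528.1, 690.2]
tcp_rot: [-179.5, -1.9, 85.1]
at [  50. -528.  690.] [-179.5   -1.9   85.1] z [-0.005  0.033 -0.999] y [ 0.996 -0.085 -0.008] j [ 33.  15.  61.  81. -12.  93.  88.] F [-0.1 -0.8  0.5] t 44.42 gap 0.003
[   0. -580.  800.] 3 rows of [-0.0291 -0.0259 -0.0618] total [-0.0873 -0.0776 -0.1853]
tcp_pos: [49.3, -516.1, 843.2]
tcp_rot: [179.8, 1.7, 85.0]
at [  49. -516.  843.] [179.8   1.7  85. ] z [ 0.002 -0.029 -1.   ] y [ 0.996 -0.086  0.004] j [ 60.  11.  26.  59.  -5. 109.  79.] F [-0.3  0.1 -0. ] t 44.92 gap 0.003
[   0. -580.  800.] 2 rows of [-0.0556 -0.0365  0.0374] total [-0.1111 -0.073   0.0749]
```

```bash
python3 -m creep '-0.03 -0.01 -0.095 0;-0.03 -0.01 -0.095 0;-0.03 -0.01 -0.095 0;-0.03 -0.01 -0.095 0;-0.03 -0.01 -0.095 0'|sed -n 2,3p;python3 plan.py 0 -580 800
```

```text
tcp_pos: [5.8, -497.3, 944.5]
tcp_rot: [177.8, 15.2, 84.8]
at [   6. -497.  945.] [177.8  15.2  84.8] z [ 0.015 -0.264 -0.964] y [ 0.996 -0.081  0.038] j [ 64.  10.  28.  46.  -6. 109.  83.] F [ 0.  -0.8 -0.5] t 45.55 gap 0.005
[   0. -580.  800.] 3 rows of [-0.0234 -0.0025  0.0895] total [-0.0702 -0.0075  0.2685]
```

```bash
python3 -m creep '-0.03 -0.05 -0.085 0;-0.03 -0.05 -0.085 0;-0.03 -0.05 -0.085 0;-0.03 -0.05 -0.085 0;-0.03 -0.03 -0.085 0;-0.03 -0.03 -0.085 0'|sed -n 2,3p;python3 plan.py 0 -580 800
```

```text
tcp_pos: [-142.3, -412.2, 1042.8]
tcp_rot: [178.1, 29.7, 84.1]
at [-142. -412. 1043.] [178.1  29.7  84.1] z [-0.018 -0.496 -0.868] y [ 0.996 -0.087  0.029] j [101.   7.   6.  35.  -9. 109.  97.] F [0.  0.1 0.3] t 46.3 gap 0.002
[   0. -580.  800.] 6 rows of [-0.0033  0.0414  0.081 ] total [-0.0199  0.2485  0.4858]
```

```bash
python3 -m creep '0 0 0.02 -0.39'|sed -n 2,3p; python3 plan.py 100 -520 750 450 -380 600 650 40 430 656 180 320
```

```text
tcp_pos: [-142.8, -415.9, 1034.5]
tcp_rot: [-179.9, 30.1, 87.9]
at [-143. -416. 1034.] [-179.9   30.1   87.9] z [-0.02  -0.5   -0.866] y [ 0.999 -0.038 -0.002] j [101.   6.   6.  37.  -8. 107. 100.] F [ 0.2 -0.4 -1.3] t 46.42 gap 0.0
[ 100. -520.  750.] 7 rows of [0.0143 0.0588 0.0699] total [0.1001 0.4117 0.489 ]
[ 450. -380.  600.] 7 rows of [0.0494 0.0821 0.0125] total [0.3455 0.5746 0.0878]
[650.  40. 430.] 9 rows of [ 0.0842  0.0341 -0.0124] total [ 0.7579  0.3073 -0.1119]
[656. 180. 320.] 3 rows of [0.098  0.0005 0.0139] total [0.294  0.0015 0.0417]
```

```bash
python3 -m creep '0.014 0.059 0.07 0;0.014 0.059 0.07 0;0.014 0.059 0.07 0;0.014 0.059 0.07 0;0.014 0.059 0.07 0;0.014 0.059 0.07 0;0.014 0.059 0.07 0'|sed -n 2,3p
python3 -m creep '0.049 0.082 0.012 0;0.049 0.082 0.012 0;0.049 0.082 0.012 0;0.049 0.082 0.012 0;0.049 0.082 0.012 0;0.049 0.082 0.012 0;0.049 0.082 0.012 0'|sed -n 2,3p
python3 plan.py 650 40 430 656 180 320
```

```text
tcp_pos: [103.8, -522.0, 746.1]
tcp_rot: [180.0, 29.7, 88.0]
tcp_pos: [453.7, -379.7, 601.0]
tcp_rot: [-180.0, 29.7, 88.0]
at [ 454. -380.  601.] [-180.    29.7   88. ] z [-0.018 -0.496 -0.868] y [ 0.999 -0.036 -0.   ] j [ 54.  15. -32.  89.  38.  70.  11.] F [ 0.7 -1.6 -0. ] t 48.17 gap 0.005
[650.  40. 430.] 9 rows of [ 0.0843  0.0336 -0.0117] total [ 0.7584  0.3021 -0.105 ]
[656. 180. 320.] 3 rows of [0.0979 0.0006 0.0145] total [0.2937 0.0017 0.0434]
```

```bash
python3 -m creep '0.094 0.038 -0.013 0;0.094 0.038 -0.013 0;0.094 0.038 -0.013 0;0.094 0.038 -0.013 0;0.094 0.038 -0.013 0;0.094 0.038 -0.013 0;0.094 0.038 -0.013 0;0.094 0.038 -0.013 0'|sed -n 2,3p
python3 plan.py  656 180 320; python3 -m creep '0.098 0 0.014 0;0.098 0 0.014 0;0.098 0 0.014 0'|sed -n 2,3p
python3 plan.py 656 180 190; python3 - <<'E'
from h import *
c='wrist'; im=grab_frame(c); cv2.imwrite('pics/wrist8.png',im[:,:,::-1])
E
```

```text
tcp_pos: [650.3, 37.2, 431.1]
tcp_rot: [-180.0, 29.8, 88.0]
at [650.  37. 431.] [-180.    29.8   88. ] z [-0.018 -0.496 -0.868] y [ 0.999 -0.036 -0.001] j [ 10.  37. -38.  84.  48.  85. -39.] F [0.8 0.  0.2] t 49.17 gap 0.005
[656. 180. 320.] 3 rows of [0.0996 0.0004 0.0142] total [0.2988 0.0011 0.0425]
tcp_pos: [654.5, 177.6, 321.2]
tcp_rot: [-180.0, 29.8, 88.0]
at [655. 178. 321.] [-180.    29.8   88. ] z [-0.018 -0.496 -0.868] y [ 0.999 -0.036 -0.001] j [ -3.  48. -37.  81.  50.  84. -54.] F [ 0.7 -0.3  0.4] t 49.55 gap 0.005
[656. 180. 190.] 3 rows of [0.0374 0.0008 0.0626] total [0.1122 0.0024 0.1877]
```

View pics/wrist8.png

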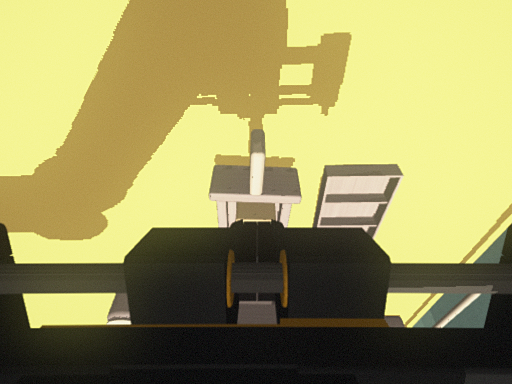

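The wrist view shows the handle (column 257) lined up with the closed fingers (column 257). I'll go down in front of the handle tip and then push.

```bash
python3 -m creep '0.028 0.001 0.047 0;0.028 0 0.047 0;0.028 0 0.047 0;0.028 0 0.046 0;0 0 0 0'; python3 plan.py 641.5 6 190 640 -11.6 190
```

```text
clock: 50.22
tcp_pos: [654.1, 178.3, 189.5]
tcp_rot: [-179.7, 29.9, 88.2]
force: [-0.1, -0.2, -0.8]
finger_gap: 0.007
finger_force: 0.0
at [654. 178. 190.] [-179.7   29.9   88.2] z [-0.022 -0.497 -0.867] y [ 0.999 -0.035 -0.005] j [ -5.  57. -34.  83.  55.  76. -60.] F [-0.1 -0.2 -0.8] t 50.23 gap 0.007
[641.5   6.  190. ] 3 rows of [-0.0833 -0.0037  0.0475] total [-0.2499 -0.011   0.1426]
[640.  -11.6 190. ] 1 rows of [-0.0255 -0.0015  0.0146] total [-0.0255 -0.0015  0.0146]
```

```bash
python3 -m creep '-0.0116 -0.0005 0.0066 0;-0.0116 -0.0005 0.0066 0;-0.0174 -0.0007 0.0099 0;-0.0232 -0.001 0.0132 0;-0.0232 -0.001 0.0132 0;-0.0232 -0.001 0.0132 0;-0.0232 -0.001 0.0132 0;-0.0174 -0.0007 0.0099 0'; python3 plan.py 641.5 6 190 640 -11.6 190
```

```text
clock: 51.22
tcp_pos: [647.7, 73.7, 192.5]
tcp_rot: [-180.0, 29.8, 87.9]
force: [-0.0, 2.5, 1.9]
finger_gap: 0.003
finger_force: 1.2
at [648.  74. 193.] [-180.    29.8   87.9] z [-0.018 -0.496 -0.868] y [ 0.999 -0.036 -0.   ] j [  4.  54. -32.  90.  58.  71. -57.] F [-0.   2.5  1.9] t 51.23 gap 0.003
[641.5   6.  190. ] 2 rows of [-0.048  -0.0031  0.0299] total [-0.0961 -0.0062  0.0598]
[640.  -11.6 190. ] 1 rows of [-0.0255 -0.0014  0.0146] total [-0.0255 -0.0014  0.0146]
```

```bash
python3 -m creep '-0.02 -0.001 0.0115 0;-0.02 -0.001 0.0115 0;-0.02 -0.001 0.0122 0;-0.02 -0.0015 0.0122 0;-0.0145 -0.001 0.0085 0;-0.008 -0.0005 0.0045 0;0 0 0 0'; python3 plan.py 640 -11.6 190
```

```text
clock: 52.1
tcp_pos: [641.6, 3.2, 191.6]
tcp_rot: [-180.0, 29.8, 87.9]
force: [0.7, 0.8, 0.6]
finger_gap: 0.002
finger_force: 0.0
at [642.   3. 192.] [-180.    29.8   87.9] z [-0.018 -0.497 -0.868] y [ 0.999 -0.036 -0.   ] j [ 10.  52. -31.  93.  60.  67. -54.] F [0.7 0.8 0.6] t 52.1 gap 0.002
[640.  -11.6 190. ] 1 rows of [-0.0202 -0.0018  0.0146] total [-0.0202 -0.0018  0.0146]
```

Now slow rows until the force rises.

```bash
python3 -m creep '-0.006 -0.0005 0.004 0;-0.006 -0.0005 0.004 0;-0.004 -0.0005 0.003 0;0 0 0 0'; python3 -m creep '-0.003 0 0.002 0;-0.003 0 0.002 0;0 0 0 0'
```

```text
clock: 52.6
tcp_pos: [640.4, -8.1, 190.7]
tcp_rot: [180.0, 29.8, 88.0]
force: [0.1, 0.1, 0.3]
finger_gap: 0.01
finger_force: 0.3
clock: 52.98
tcp_pos: [640.2, -12.2, 190.4]
tcp_rot: [180.0, 29.8, 88.0]
force: [0.4, 0.4, 0.9]
finger_gap: 0.003
finger_force: 0.6
```

```bash
python3 -m creep '-0.003 0 0.002 0;-0.003 0 0.002 0;0 0 0 0'; python3 -m creep '-0.003 0 0.0015 0;-0.003 0 0.0015 0;0 0 0 0'
```

```text
clock: 53.35
tcp_pos: [640.1, -15.2, 190.3]
tcp_rot: [180.0, 29.6, 88.0]
force: [-1.2, 4.6, 2.5]
finger_gap: 0.004
finger_force: 2.3
clock: 53.72
tcp_pos: [639.8, -16.3, 190.8]
tcp_rot: [180.0, 29.4, 88.2]
force: [-3.2, 11.7, 5.2]
finger_gap: 0.006
finger_force: 5.7
```

```bash
python3 -m creep '0.02 0 -0.012 0;0.03 0 -0.03 0;0.02 0 -0.08 0;-0.03 0 -0.09 0;-0.03 0 -0.09 0;0 0 0 0'; python3 plan.py; python3 - <<'E'
from fit import *
for c in('scene','side','wrist'): 
    im=grab_frame(c); cv2.imwrite(f'pics/{c}9.png',im[:,:,::-1])
    for l in('tray_handle',):
        for r in pinpoint(c,l)[:2]: print(c,l,round(r['confidence'],2),np.round(atz(c,r['centre'],52)),r['centre'])
    for q in silhouettes(c,'spent')[:2]: print(c,'spent',round(q['confidence'],2),q['box'])
P=camera_params('wrist');a=np.radians(-95);c,n=np.cos(a),np.sin(a)
f=lambda q:[631.9+c*q[0]-n*q[1],-157.4+n*q[0]+c*q[1],q[2]]
for q in((-55,0,72),(-36,0,52),(-45,65,178),(-45,-65,178)): print(q,np.round(proj(P,np.array([f(q)],float))[0],1))
a,b=[cv2.imread(f'pics/{c}9.png') for c in('scene','wrist')]
cv2.imwrite('pics/both9.png',cv2.resize(np.hstack([a,b]),(800,300)))
E
```

```text
clock: 54.48
tcp_pos: [644.3, 77.9, 350.0]
tcp_rot: [179.4, 29.6, 87.8]
force: [-0.3, -0.4, -0.9]
finger_gap: 0.002
finger_force: 0.0
at [644.  78. 350.] [179.4  29.6  87.8] z [-0.009 -0.494 -0.87 ] y [ 0.999 -0.033  0.008] j [  6.  42. -37.  87.  51.  80. -48.] F [-0.3 -0.4 -0.9] t 54.48 gap 0.002
scene spent 0.71 [289.5, 1.2, 19.5, 25.6]
side spent 0.91 [102.3, 26.5, 25.0, 30.5]
wrist tray_handle 0.61 [ 635. -122.   52.] [256.3, 192.4]
(-55, 0, 72) [256.7 192.5]
(-36, 0, 52) [255.9 192. ]
(-45, 65, 178) [328.5 286.7]
(-45, -65, 178) [182.1 283. ]
```

View pics/both9.png

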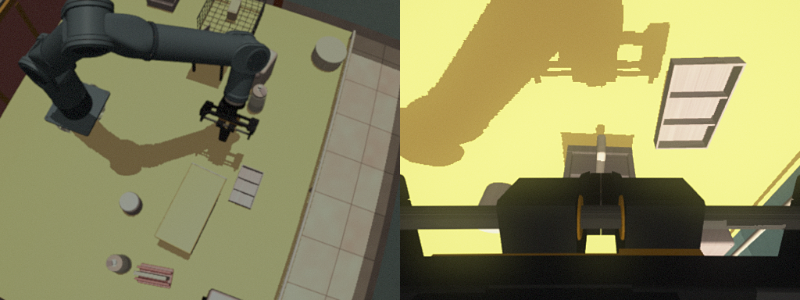

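The handle reads (635, -122), which matches the home position (635, -121.5). The spent cartridge shows in the basket at scene (299,14), the bystanders are standing and the hand is clear. Handing in.

```bash
python3 -c "
from rig import ctrl; print(ctrl.job_done())"
```

```text
the job is handed in; nothing more can be done
None
```

The job is handed in at about 54.5 s of the 72 s allowed: by my checks the spent cartridge is in the basket, the fresh one was set down in the tray's pocket, the tray is fully home and the bystanders in view are standing. No verdict was returned.

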